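Load the sample-case feeder on the lab bench

TASK

Throw the feeder's lever uphill into the green LOAD notch, which raises the red gate, then set every white sample case that stands on the bench crosswise into the upper part of the sloped lane and let it slide down, so that all queue behind the gate. Then throw the lever downhill into the orange FEED notch so that the cases run down to the blue end stop, and when all have come to rest there set the lever upright in the white PARK notch. Leave the tube rack, the jar and the beaker where they are.

Things in the scene. Friction and masses are not known exactly. Their poses are not given: they have to be found in the camera images.
- deck: sloped chute of the feeder, fixed: slick aluminium floor, 16 degrees steep, steel rails. Origin: floor centre line at the gate's upper face, 110 mm above the bench; x UP the slope along the floor, y level across the lane (away from the lever), z square to the floor. Channel 86 mm wide (y +-43), rails 28 mm high, 4 mm thick. Cases lie with their 80 mm length across it (along y), taking 46 mm of lane each.
- load_point (a point): point on the floor's centre line at deck x = +260 mm, a good place to let cases go: above the longest queue (five cases fill x = 0 to 230 mm). The floor ends open at x = 320 mm. From x = 130 to 320 mm the rails carry blue lips flaring out at 45 degrees, up to 41 mm high and |y| = 60 mm. A case let go here slides down by itself, within about 1 s, to the gate or the case before it.
- end_stop (a point): point on the floor's centre line at deck x = -250 mm, at the uphill face of the blue end stop (46 mm high, full width). Five cases fit between it and the gate (x = -250 to -20 mm).
- gate_top (a point): middle of the red gate plate's top edge (plate 70 mm wide, 5 mm thick, at deck x = -1 to -6 mm). It stands 30 mm out of the floor at LOAD, 14 mm at PARK, and is sunk 2 mm below the floor at FEED.
- lever (a joint): angle (rad) of the gate lever beside the lane on the side away from the robot; swings along the lane: 0 upright = white PARK notch, +0.5 leaning uphill = green LOAD notch, -0.5 leaning downhill = orange FEED notch; stops at +-0.52. Starts anywhere from FEED to just past PARK. Stiff: 2 to 3 N at the knob; stays where left. The notches are marks without snap; set it within about 0.1 rad.
- lever_knob (a point): centre of the lever's black ball knob, 32 mm in diameter, on a 10 mm rod, 90 mm from the pivot. The pivot's level axis lies across the lane, 130 mm above the bench, 75 mm level to deck -y of the deck's origin. Between lever and lane, 13 to 26 mm from the lever's plane and up to about 67 mm above the pivot, stands a grey bracket with the coloured notch cheeks.
- case1: sample case: white box 80 x 46 x 46 mm with two blue bands round it, about 0.15 kg; origin at its centre (23 mm above what it stands on), x along its 80 mm length; any of its four long sides may be underneath. May be absent.
- case2: sample case: white box 80 x 46 x 46 mm with two blue bands round it, about 0.15 kg; origin at its centre (23 mm above what it stands on), x along its 80 mm length; any of its four long sides may be underneath. May be absent.
- case3: sample case: white box 80 x 46 x 46 mm with two blue bands round it, about 0.15 kg; origin at its centre (23 mm above what it stands on), x along its 80 mm length; any of its four long sides may be underneath. May be absent.
- case4: sample case: white box 80 x 46 x 46 mm with two blue bands round it, about 0.15 kg; origin at its centre (23 mm above what it stands on), x along its 80 mm length; any of its four long sides may be underneath. May be absent.
- case5: sample case: white box 80 x 46 x 46 mm with two blue bands round it, about 0.15 kg; origin at its centre (23 mm above what it stands on), x along its 80 mm length; any of its four long sides may be underneath. May be absent.
- tube_rack: bystander: wooden test-tube rack 70 x 200 x 70 mm with a few tubes; origin under its centre. Leave alone.
- reagent: bystander: amber jar, 72 mm in diameter, 130 mm high; origin under its centre. Leave alone.
- beaker: bystander: empty glass beaker, 80 mm in diameter at the rim, 100 mm high; origin under its centre. Leave alone.
Not all that is in view belongs to the job. Leave any yellow look-alike of the case4 alone.

How it is judged:
On the way, in this order (a step that is already met when the one before it is completed fails the run):
1. the lever is in the LOAD notch (gate raised) (value of joint lever above 0.4 rad), for 0.2 s.
2. with the lever at LOAD, every case lies at rest in the lane, queued above the gate (x of case1 in the frame of deck between 0.01 and 0.24 m and y of case1 in the frame of deck between -0.03 and 0.03 m and z of case1 in the frame of deck between 0 and 0.045 m and linear speed of each of case1, case2, case3, case4, case5 below 0.03 m/s and angle between the x axis of each of case1, case2, case3, case4, case5 and the y axis of deck, either way round below 0.3 rad and x of case2 in the frame of deck between 0.01 and 0.24 m and y of case2 in the frame of deck between -0.03 and 0.03 m and z of case2 in the frame of deck between 0 and 0.045 m and x of case3 in the frame of deck between 0.01 and 0.24 m and y of case3 in the frame of deck between -0.03 and 0.03 m and z of case3 in the frame of deck between 0 and 0.045 m and x of case4 in the frame of deck between 0.01 and 0.24 m and y of case4 in the frame of deck between -0.03 and 0.03 m and z of case4 in the frame of deck between 0 and 0.045 m and x of case5 in the frame of deck between 0.01 and 0.24 m and y of case5 in the frame of deck between -0.03 and 0.03 m and z of case5 in the frame of deck between 0 and 0.045 m and value of joint lever above 0.4 rad), for 0.3 s.
3. with the lever in the FEED notch, every case has run down below the gate to the end stop and rests (x of case1 in the frame of deck between -0.245 and -0.03 m and y of case1 in the frame of deck between -0.03 and 0.03 m and z of case1 in the frame of deck between 0 and 0.045 m and linear speed of each of case1, case2, case3, case4, case5 below 0.03 m/s and angle between the x axis of each of case1, case2, case3, case4, case5 and the y axis of deck, either way round below 0.3 rad and x of case2 in the frame of deck between -0.245 and -0.03 m and y of case2 in the frame of deck between -0.03 and 0.03 m and z of case2 in the frame of deck between 0 and 0.045 m and x of case3 in the frame of deck between -0.245 and -0.03 m and y of case3 in the frame of deck between -0.03 and 0.03 m and z of case3 in the frame of deck between 0 and 0.045 m and x of case4 in the frame of deck between -0.245 and -0.03 m and y of case4 in the frame of deck between -0.03 and 0.03 m and z of case4 in the frame of deck between 0 and 0.045 m and x of case5 in the frame of deck between -0.245 and -0.03 m and y of case5 in the frame of deck between -0.03 and 0.03 m and z of case5 in the frame of deck between 0 and 0.045 m and value of joint lever below -0.4 rad), for 0.3 s.
At the end, for the whole second after the job is handed in: Every case lies at rest in the lane below the gate (its centre 30 to 245 mm downhill of the gate, within 30 mm of the centre line, its length within 0.3 rad of square across the lane), and the lever is within 0.12 rad of upright (PARK) (x of case1 in the frame of deck between -0.245 and -0.03 m and y of case1 in the frame of deck between -0.03 and 0.03 m and z of case1 in the frame of deck between 0 and 0.045 m and linear speed of each of case1, case2, case3, case4, case5 below 0.03 m/s and angle between the x axis of each of case1, case2, case3, case4, case5 and the y axis of deck, either way round below 0.3 rad and x of case2 in the frame of deck between -0.245 and -0.03 m and y of case2 in the frame of deck between -0.03 and 0.03 m and z of case2 in the frame of deck between 0 and 0.045 m and x of case3 in the frame of deck between -0.245 and -0.03 m and y of case3 in the frame of deck between -0.03 and 0.03 m and z of case3 in the frame of deck between 0 and 0.045 m and x of case4 in the frame of deck between -0.245 and -0.03 m and y of case4 in the frame of deck between -0.03 and 0.03 m and z of case4 in the frame of deck between 0 and 0.045 m and x of case5 in the frame of deck between -0.245 and -0.03 m and y of case5 in the frame of deck between -0.03 and 0.03 m and z of case5 in the frame of deck between 0 and 0.045 m and value of joint lever between -0.12 and 0.12 rad); the robot touches nothing.
It fails at once if the tube_rack is moved more than 50 mm or tipped (distance of tube_rack from where it was at the start of the episode above 0.05 m or angle between tube_rack's own z axis and vertical above 0.5 rad).
It fails at once if the reagent is moved more than 50 mm or tipped (distance of reagent from where it was at the start of the episode above 0.05 m or angle between reagent's own z axis and vertical above 0.5 rad).
It fails at once if the beaker is moved more than 50 mm or tipped (distance of beaker from where it was at the start of the episode above 0.05 m or angle between beaker's own z axis and vertical above 0.5 rad).
Of case1, case2, case3, case4, case5 only 3 to 5 are there at a start; the rules pass over those that are not, and their reading is None.
At some moment in a run one of case1, case2, case3, case4, case5 may be knocked a few centimetres aside while the robot is not near it.
Once in a run the grip may slacken for a moment while it holds something.
It also fails if it takes over 210 s, if anything falls off the work surface, if the arm or the gripper's body presses on something with over 40 N, if the wrist force passes 120 N, or if a joint passes its speed limit or range.

ROBOT

A 6-joint arm with a two-finger parallel gripper is mounted at the origin on the work surface. World frame = base frame: x ahead of the robot, y to its left, z up, the work surface at z = 0. Lengths are in m, angles in rad, forces in N, time in s.
With the tool pointing down it reaches from about 0.25 to 0.775 m from the base axis. Payload 8.9 kg.
Tool frame: the origin (TCP) lies on the centre line of the jaws, within the pads' length; the fingertips stand manip.tcp_to_tips ahead of it and the grasp point (between the pads) is the TCP (manip.tcp_to_tips is the distance from the TCP to the fingertips, in m); z points along the fingers, y is the direction in which the jaws open and shut (so a half turn about z gives the same grasp; the last joint's range is limited). The gripper opens to 85 mm and grips with 20 to 120 N. Pads are 22 mm wide; open, the fingers measure 114 mm over their backs; the gripper's body (76 mm by 85 mm) begins 54 mm behind the grasp point. The pads swing forward as they close: fully open they stand 13 mm farther back than shut.
Start: joints at [-1.373, 0.291, -0.153, 1.127, 0, 1.431], TCP at [0.173, -0.496, 0.25] pointing down, gripper open.
Joint ranges: [-2.52, 2.52], [-0.91, 1.74], [-1.3, 1.37], [-1.96, 2.02], [-1.52, 1.47], [-3.14, 3.14]. Speed limits (rad/s): [2.22, 2.22, 2.79, 3.14, 3.14, 3.14].

INTERFACE

Orientations are given as a rotation vector (axis times angle).
In Python, from bench import manip gives the robot as it stands. The module is installed in compiled form; this text tells all that it offers.
- The arm moves only by the shell command python3 -m pendant 'ROWS' [FORCE]. ROWS is JSON, a list of rows, each a list of 7 numbers: the shift along the tool's x, y, z in mm, then the turn, a rotation vector about the tool's x, y, z in degrees, then the finger opening in mm, from 0 to 85.4. A call has 1 to 8 rows; each row shifts and turns the pose as measured when the row begins, along the tool's axes as they then stand; what a row does not reach is not made up. A row lasts 1/12 s, in which the tool goes at most 41.7 mm and 7.16 degrees, less where a joint would pass 70% of its speed; a pose out of reach is approached as far as the arm can. A call is refused whole if a number of a shift passes 41.7 or a number of a turn 7.16, either way. A call with a gripper value outside its range is refused whole. The fingers move at their own pace and stop on an object; FORCE is the grip in N (left out, the last holds). Time passes only in rows, so rows that do not move let the fingers close. It gives the time, the measured TCP pose, the force and the opening at its end, in the units of the state.
- manip.read_state(): the state, without advancing time (a new reading comes with each control period).
- manip.camera(name): name is "scene" or "top" or "wrist"; returns the picture (400x640x3 uint8, blue, green, red); there is no depth.
- manip.camera_params(name): a dict with "intrinsics" (3x3 intrinsics, pixels), "origin" and "orientation" of the camera in the world; the wrist camera has in their place "T_tool_cam" (4x4, takes a point from camera to tool coordinates, whose origin is the TCP and whose axes are the flange's). Camera axes: x right, y down, z forward; pixel columns grow to the right and rows downward; lengths in m; the calibration is good to about 2 mm. A picture is of the moment at which its call begins: read the wrist's pose just before it. camera_params takes no time and is no camera call.
- manip.hand_in(): hands the job in, once; it reports no verdict.
The state is a dict: "time_s": time; "qpos": joint angles; "joint_velocities": joint speeds; "joint_efforts": joint torques, N m; "ee_pos": TCP position; "tcp_rot": TCP orientation; "wrist_force": force on the tool from outside, world axes, zero at the start; "ft_torque": the same for the moment, N m; "width": finger opening in m.
Only numpy, scipy, OpenCV 4.12 (cv2) and the standard library are available. Lean on these libraries where they do the work, as an engineer would, in place of code of your own. Each camera call takes 0.05 s, during which the arm holds its last target.

## Working session

There is one attempt and no reset: what is moved stays moved. The work goes in short steps, Python scripts to look and compute and a shell command to move; the robot and the scene stay as the last step left them, time stands still between calls to the robot, and variables do not carry over. Pictures are saved under pics/ and viewed, and the job is handed in when it is done.

```bash
mkdir -p pics; ls; python3 - <<'E'
from bench import manip
import cv2,numpy as np
print(manip.read_state()); print(manip.tcp_to_tips)
for n in("scene","top","wrist"):
    cv2.imwrite(f"pics/{n}0.png",manip.camera(n)); print(n,manip.camera_params(n))
E
```

```text
pics
{'time_s': 0.0, 'qpos': array([-1.37329344e+00,  2.91322666e-01, -1.54148865e-01,  1.12671236e+00,
        4.64303350e-06,  1.43147675e+00]), 'joint_velocities': array([-3.39300047e-04, -9.70465001e-05, -6.86299884e-05,  7.67208133e-05,
       -5.45033211e-04,  1.37076073e-03]), 'joint_efforts': array([ 5.41338559e-04, -5.37138641e+01,  3.31369078e+01,  1.59480813e-02,
       -2.81187449e-04, -3.31516169e-06]), 'ee_pos': array([ 0.17341652, -0.49507256,  0.24970187]), 'tcp_rot': array([-3.09577890e+00, -5.26349549e-01,  5.60837375e-05]), 'wrist_force': array([-0.6719463 , -0.80663287,  1.15439144]), 'ft_torque': array([ 0.06009894, -0.00440913, -0.02487696]), 'width': 0.08563409113660729}
0.019
scene {'intrinsics': array([[374.91435814,   0.        , 328.40161758],
       [  0.        , 374.91435814, 204.25366032],
       [  0.        ,   0.        ,   1.        ]]), 'origin': array([ 1.11864102, -0.34312962,  0.90942152]), 'orientation': array([-2.16773811, -1.065029  ,  0.4372848 ])}
top {'intrinsics': array([[409.08211656,   0.        , 317.62701249],
       [  0.        , 409.08211656, 200.49162805],
       [  0.        ,   0.        ,   1.        ]]), 'origin': array([0.42046575, 0.09260187, 1.20083803]), 'orientation': array([-2.17689114,  2.12922677, -0.12680662])}
wrist {'intrinsics': array([[299.36813749,   0.        , 327.38545316],
       [  0.        , 299.36813749, 198.22883358],
       [  0.        ,   0.        ,   1.        ]]), 'T_tool_cam': array([[ 1.26804215e-03, -9.58521849e-01, -2.85016240e-01,
         7.20369721e-02],
       [ 9.99998773e-01,  9.53338459e-04,  1.24289356e-03,
        -4.34686515e-05],
       [-9.19623695e-04, -2.85017466e-01,  9.58521882e-01,
        -1.24596058e-01],
       [ 0.00000000e+00,  0.00000000e+00,  0.00000000e+00,
         1.00000000e+00]])}
```

View pics/scene0.png

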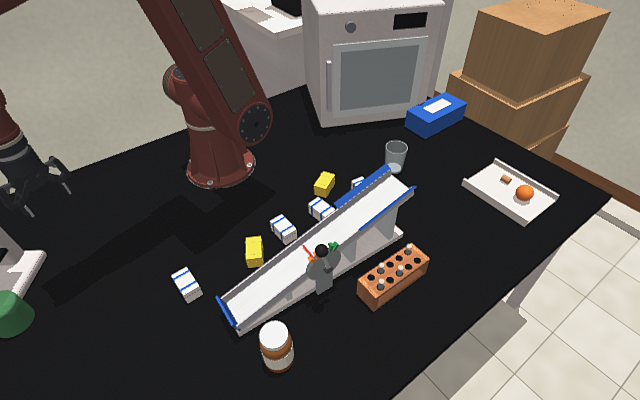

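View pics/top0.png

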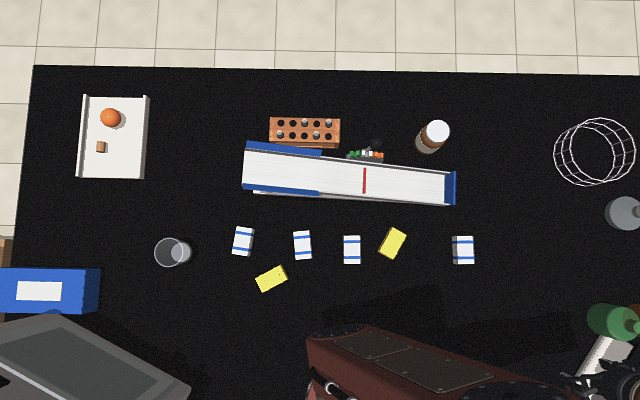

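View pics/wrist0.png

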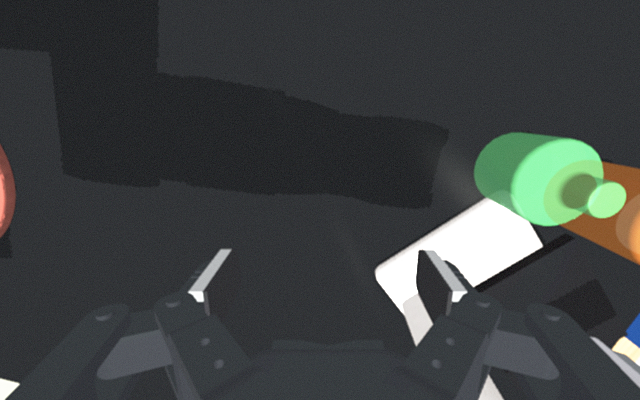

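Top view: white cases stand at (243,241), (302,245), (352,249) and (463,250). There are yellow look-alikes at (392,243) and (271,279), the rack at (305,130), the jar at (432,136) and the beaker at (173,252). The gate is red at (364,180), and uphill is to the left.

```bash
cat > h.py <<'E'
from bench import manip
import cv2,numpy as np
from scipy.spatial.transform import Rotation as R
def cam(n):
    p=manip.camera_params(n);K=p['intrinsics']
    if n=='wrist':
        s=manip.read_state();T=np.eye(4);T[:3,:3]=R.from_rotvec(s['tcp_rot']).as_matrix();T[:3,3]=s['ee_pos']
        T=T@p['T_tool_cam'];return K,T[:3,:3],T[:3,3]
    return K,R.from_rotvec(p['orientation']).as_matrix(),np.array(p['origin'])
def ray(c,uv,z):
    K,Rm,o=c;uv=np.atleast_2d(uv).astype(float)
    d=np.c_[uv,np.ones(len(uv))]@np.linalg.inv(K).T@Rm.T
    return o+d*((np.reshape(z,-1)-o[2])/d[:,2])[:,None]
def proj(c,P):
    K,Rm,o=c;q=(np.atleast_2d(P)-o)@Rm@K.T;return q[:,:2]/q[:,2:]
def snap(n,name=None):
    c=cam(n);im=manip.camera(n)
    if name:cv2.imwrite(f'pics/{name}.png',im)
    return c,im
E
python3 - <<'E'
from h import *
im=cv2.imread('pics/top0.png')
cv2.imwrite('pics/tc.png',cv2.resize(im[130:220,230:470],None,fx=3.3,fy=3.3,interpolation=cv2.INTER_CUBIC))
im=cv2.imread('pics/top0.png')
cv2.imwrite('pics/tc2.png',cv2.resize(im[215:300,220:480],None,fx=3,fy=3,interpolation=cv2.INTER_CUBIC))
im=cv2.imread('pics/scene0.png')
cv2.imwrite('pics/sc.png',cv2.resize(im[155:345,205:425],None,fx=3,fy=3,interpolation=cv2.INTER_CUBIC))
c=cam('top');print(ray(c,[[243,241],[302,245],[352,249],[463,250],[364,180]],[.046]*4+[.12]))
E
```

```text
[[ 0.44632426  0.31034783  0.046     ]
 [ 0.43886115  0.14404739  0.046     ]
 [ 0.43086285  0.00364084  0.046     ]
 [ 0.43505987 -0.30657509  0.046     ]
 [ 0.61441916 -0.02056339  0.12      ]]
```

View pics/tc.png

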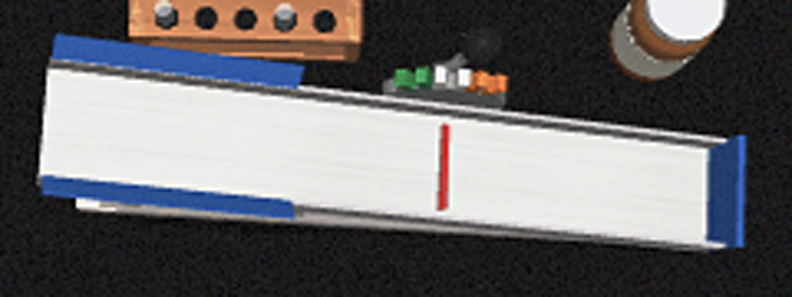

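View pics/tc2.png

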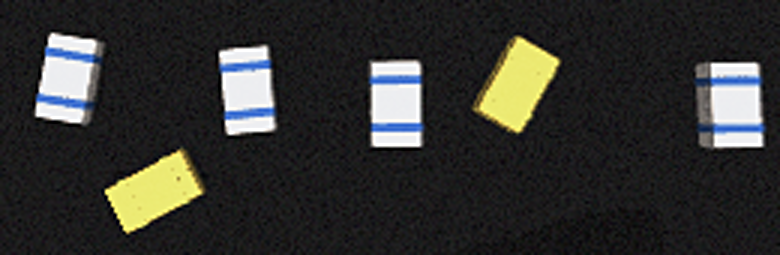

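View pics/sc.png

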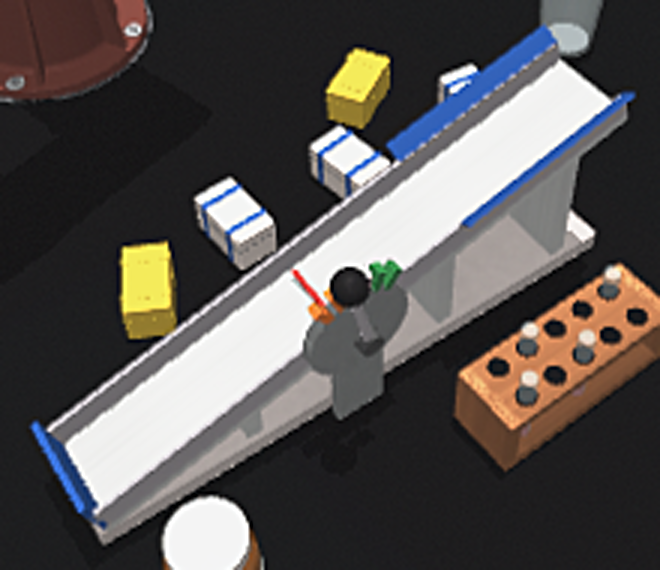

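```bash
cat >> h.py <<'E'
S16,C16=np.sin(np.radians(16)),np.cos(np.radians(16))
def height(x,z):return .11+x*S16+z*C16
E
python3 - <<'E'
from h import *
c=cam('top')
# deck pts x,y,z and crop px
D=[(.32,-.06,.041,55,34),(.13,-.06,.041,303,66),(.32,.06,.041,40,194),(.13,.06,.041,295,217),(-.25,-.043,0,708,148),(-.25,.043,0,704,240)]
P=[];Q=[]
for x,y,z,u,v in D:
    w=ray(c,[[230+u/3.3,130+v/3.3]],height(x,z))[0]
    P.append(w[:2]);Q.append([x*C16-z*S16,y]);print(x,y,w)
P=np.array(P);Q=np.array(Q)
# rigid 2D fit (Kabsch)
pc,qc=P.mean(0),Q.mean(0);H=(Q-qc).T@(P-pc);a=np.arctan2(H[0,1]-H[1,0],H[0,0]+H[1,1])
Rm=np.array([[np.cos(a),-np.sin(a)],[np.sin(a),np.cos(a)]]);t=pc-Rm@qc
print('yaw',np.degrees(a),'origin',t);print((Q@Rm.T+t-P)*1000)
np.save('deck.npy',[a,*t])
E
cat >> h.py <<'E'
def deck():
    a,x,y=np.load('deck.npy');Rz=R.from_euler('z',a).as_matrix()
    # deck x axis level dir u ; up the slope
    X=Rz@[C16,0,S16];Y=Rz@[0,1,0];Z=np.cross(X,Y)
    return np.c_[X,Y,Z],np.array([x,y,.11])
def todeck(p):
    M,o=deck();return (np.atleast_2d(p)-o)@M
def fromdeck(p):
    M,o=deck();return np.atleast_2d(p)@M.T+o
def knob(th):
    a,x,y=np.load('deck.npy');Rz=R.from_euler('z',a).as_matrix()
    return np.array([x,y,.13])+Rz@[.09*np.sin(th),-.075,.09*np.cos(th)]
E
python3 - <<'E'
from h import *
print(deck());c=cam('top');s=cam('scene')
for th in(-.5,-.25,0,.1,.3,.5):print(th,knob(th),proj(c,knob(th)),proj(s,knob(th)))
for cc,n in((c,'top0'),(s,'scene0')):
    im=cv2.imread(f'pics/{n}.png')
    for p in [(0,-.035,0),(0,.035,0),(.32,.043,0),(.32,-.043,0),(-.25,.043,0),(-.25,-.043,0),(.26,0,0)]:
        u=proj(cc,fromdeck(p))[0];cv2.circle(im,tuple(int(round(k)) for k in u),1,(255,0,255),-1)
    cv2.imwrite(f'pics/ov_{n}.png',cv2.resize(im[100:350,150:480],None,fx=2.2,fy=2.2))
E
```

```text
0.32 -0.06 [0.68470591 0.276337   0.23761568]
0.13 -0.06 [0.67775868 0.09402701 0.18524459]
0.32 0.06 [0.56583401 0.28193557 0.23761568]
0.13 0.06 [0.56026473 0.09760642 0.18524459]
-0.25 -0.043 [ 0.64855804 -0.26002161  0.04109066]
-0.25 0.043 [ 0.56771767 -0.25526961  0.04109066]
yaw 88.14565621090169 origin [ 0.61564328 -0.01741795]
[[ 0.49394185  0.45096826]
 [ 1.53117083  0.21688095]
 [-0.57132331 -1.26454659]
 [-0.91203083  0.52052335]
 [ 2.28641672  1.02266356]
 [-2.82817526 -0.94648953]]
(array([[ 0.03110523, -0.99947632, -0.00891928],
       [ 0.9607583 ,  0.03235875, -0.27549301],
       [ 0.27563736,  0.        ,  0.9612617 ]]), array([ 0.61564328, -0.01741795,  0.11      ]))
-0.5 [ 0.68920778 -0.06297056  0.20898243] [[385.14323965 144.42859884]] [[312.13427439 257.54846443]]
-0.25 [ 0.6898835  -0.04209955  0.21720212] [[377.19152193 143.11891063]] [[319.54920766 251.07015154]]
0 [ 0.69060401 -0.01984486  0.22      ] [[368.28964924 142.34892222]] [[327.42182076 245.8044473 ]]
0.1 [ 0.69089475 -0.01086455  0.21955037] [[364.61578767 142.20829472]] [[330.5624645  244.12558958]]
0.3 [0.69146465 0.00673803 0.21598028] [[357.32807039 142.22381223]] [[336.62281502 241.59564351]]
0.5 [0.69200023 0.02328085 0.20898243] [[350.42071094 142.62828538]] [[342.16355405 240.23151649]]
```

```bash
python3 -m pendant '[[0,0,-30,0,0,7,60],[0,0,-30,0,0,7,60],[0,0,-30,0,0,7,60],[0,0,0,0,0,0,60]]' 40
cat > go.py <<'E'
import sys;from h import *
# usage: go.py x y z [tilt_deg]  : residual shift (mm, tool axes) and turn (deg, tool axes)
def target(tilt=0):
    a=np.load('deck.npy')[0]
    Rd=R.from_euler('z',a-np.pi/2)*R.from_matrix(np.diag([1.,-1,-1])) # tool x=+world x-ish, y=-lane up, z down
    return Rd*R.from_euler('x',tilt,degrees=True)
def show(p,tilt=0,yaw=0):
    s=manip.read_state();Rc=R.from_rotvec(s['tcp_rot']);Rt=target(tilt)*R.from_euler('z',yaw,degrees=True)
    print('t',round(s['time_s'],2),'pos',s['ee_pos'].round(4),'w',round(s['width']*1000,1),'F',s['wrist_force'].round(1))
    print('shift tool mm',((Rc.inv().apply(np.array(p)-s['ee_pos']))*1000).round(1),'turn',np.degrees((Rc.inv()*Rt).as_rotvec()).round(2))
if __name__=='__main__':
    v=[float(k) for k in sys.argv[1:]];show(v[:3],*v[3:])
E
python3 go.py 0.690 -0.040 0.30
```

```text
time_s: 0.48
ee_pos: [0.173, -0.493, 0.3403]
tcp_rot: [-3.132, 0.069, 0.003]
wrist_force: [-0.1, -0.6, -0.2]
width: 0.06
t 0.48 pos [ 0.173  -0.493   0.3403] w 60.0 F [-0.1 -0.6 -0.2]
shift tool mm [ 496.8 -474.8   43.3] turn [-0.5   0.12 -0.66]
```

View pics/ov_top0.png

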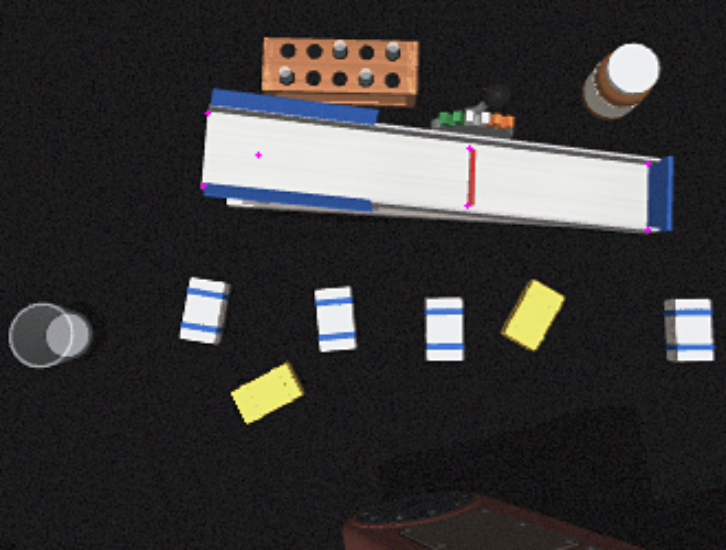

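View pics/ov_scene0.png

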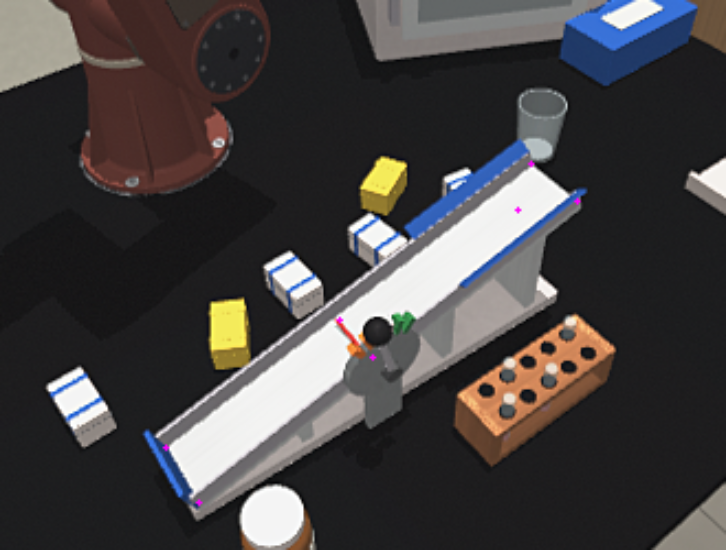

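```bash
python3 -m pendant '[[29,-28,0,0,0,0,60],[29,-28,0,0,0,0,60],[29,-28,0,0,0,0,60],[29,-28,0,0,0,0,60],[29,-28,0,0,0,0,60],[29,-28,0,0,0,0,60],[29,-28,0,0,0,0,60],[29,-28,0,0,0,0,60]]'; python3 -m pendant '[[29,-28,0,0,0,0,60],[29,-28,0,0,0,0,60],[29,-28,0,0,0,0,60],[29,-28,0,0,0,0,60],[29,-28,0,0,0,0,60],[29,-28,0,0,0,0,60],[29,-28,0,0,0,0,60]]'
python3 go.py 0.690 -0.040 0.30
```

```text
time_s: 1.15
ee_pos: [0.4177, -0.2778, 0.3392]
tcp_rot: [-3.135, 0.082, 0.005]
wrist_force: [1.3, -0.8, 0.4]
width: 0.06
time_s: 1.73
ee_pos: [0.6344, -0.0825, 0.3366]
tcp_rot: [-3.135, 0.07, 0.008]
wrist_force: [0.5, -0.9, 0.7]
width: 0.0599
t 1.73 pos [ 0.6344 -0.0825  0.3366] w 59.9 F [ 0.5 -0.9  0.7]
shift tool mm [ 53.9 -44.8  36.5] turn [-0.31  0.28 -0.7 ]
```

```bash
python3 -m pendant '[[27,-22,0,0,0,-0.7,60],[27,-22,0,0,0,0,60],[0,0,18,0,0,0,60],[0,0,0,0,0,0,60]]'
python3 go.py 0.690 -0.040 0.218
python3 - <<'E'
from h import *
c,im=snap('top');_,i2=snap('wrist');_,i3=snap('scene')
cv2.imwrite('pics/l1.png',np.hstack([cv2.resize(im[120:200,330:430],(400,320)),cv2.resize(i3[210:290,280:380],(400,320))]));cv2.imwrite('pics/l1w.png',i2)
E
```

```text
time_s: 2.07
ee_pos: [0.6992, -0.0306, 0.3138]
tcp_rot: [-3.135, 0.032, 0.004]
wrist_force: [-0.8, -1.2, -0.9]
width: 0.0602
t 2.07 pos [ 0.6992 -0.0306  0.3138] w 60.2 F [-0.8 -1.2 -0.9]
shift tool mm [-8.8 10.3 95.7] turn [-0.39  0.16  0.7 ]
```

View pics/l1w.png

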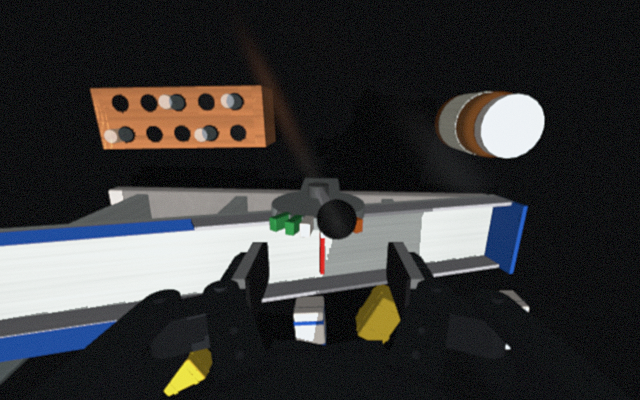

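View pics/l1.png

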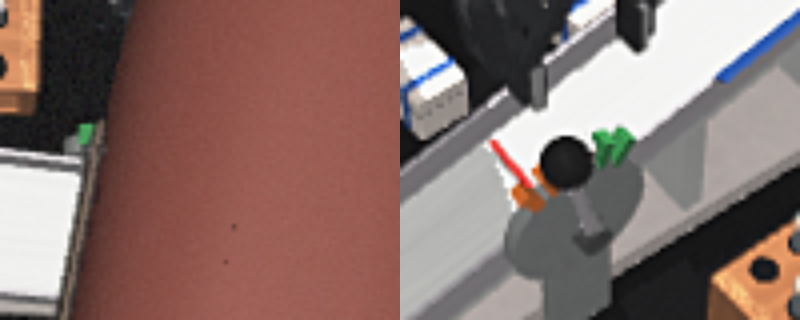

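The wrist view shows the knob at (337,218), between the jaws' columns. The scene crop puts it at about (321,250). I'll check its position by ray.

```bash
python3 - <<'E'
from h import *
c=cam('wrist');print(ray(c,[[337,218]],.218), ray(cam('scene'),[[321.3,250.5]],.218))
E
python3 go.py 0.690 -0.038 0.222
```

```text
[[ 0.68702676 -0.03957069  0.218     ]] [[ 0.69153249 -0.03829308  0.218     ]]
t 2.22 pos [ 0.6984 -0.0323  0.3188] w 59.9 F [-0.5  0.7 -0.6]
shift tool mm [-8.4  6.5 96.7] turn [-0.36 -0.11  0.54]
```

```bash
python3 -m pendant '[[-8,7,20,0,0,0.5,60],[0,0,25,0,0,0,60],[0,0,25,0,0,0,60],[0,0,15,0,0,0,60],[0,0,0,0,0,0,60]]'
python3 go.py 0.690 -0.038 0.218
```

```text
time_s: 2.63
ee_pos: [0.6875, -0.0447, 0.2399]
tcp_rot: [-3.137, 0.059, -0.018]
wrist_force: [-0.4, -0.2, -0.5]
width: 0.0602
t 2.63 pos [ 0.6875 -0.0447  0.2399] w 60.2 F [-0.4 -0.2 -0.5]
shift tool mm [ 2.  -6.7 21.9] turn [-0.23 -0.64 -0.31]
```

```bash
python3 -m pendant '[[2,-6,21,0,0,0,60],[0,0,4,0,0,0,50],[0,0,0,0,0,0,40],[0,0,0,0,0,0,40],[0,0,0,0,0,0,40]]'
python3 go.py 0.691 0.026 0.218
```

```text
time_s: 3.05
ee_pos: [0.6891, -0.0422, 0.2234]
tcp_rot: [-3.137, 0.066, -0.028]
wrist_force: [-0.4, 2.5, -1.2]
width: 0.0401
t 3.05 pos [ 0.6891 -0.0422  0.2234] w 40.1 F [-0.4  2.5 -1.2]
shift tool mm [ -1.1 -68.2   5.6] turn [-0.21 -1.01 -0.54]
```

```bash
python3 -m pendant '[[0,-14,1,0,0,-0.5,40],[0,-14,1,0,0,0,40],[0,-14,1,0,0,0,40],[0,-14,2,0,0,0,40],[0,-10,2,0,0,0,40],[0,-5,1,0,0,0,40],[0,0,0,0,0,0,40]]'
python3 go.py 0.691 0.026 0.214
```

```text
time_s: 3.63
ee_pos: [0.6937, 0.0306, 0.22]
tcp_rot: [3.13, -0.055, 0.038]
wrist_force: [-2.0, -15.3, 4.7]
width: 0.0404
t 3.63 pos [0.6937 0.0306 0.22  ] w 40.4 F [ -2.  -15.3   4.7]
shift tool mm [-2.7  4.6  6. ] turn [ 0.59 -1.41 -0.16]
```

```bash
python3 -m pendant '[[0,3,0,0,0,0,44],[0,0,0,0,0,0,44],[0,0,-20,0,0,0,48],[0,0,-35,0,0,0,60],[0,0,-35,0,0,0,70],[0,0,-30,0,0,0,80],[0,0,0,0,0,0,80]]'
python3 - <<'E'
from h import *
_,i2=snap('wrist');_,i3=snap('scene')
cv2.imwrite('pics/l2.png',np.hstack([i2[80:330,150:550],cv2.resize(i3[210:290,280:380],(400,250))]))
E
python3 go.py 0.691 0.026 0.214
```

```text
time_s: 4.22
ee_pos: [0.688, 0.0366, 0.3391]
tcp_rot: [3.138, -0.046, 0.022]
wrist_force: [0.3, -0.1, 0.6]
width: 0.0798
t 4.32 pos [0.6872 0.0365 0.3341] w 80.1 F [-0.1  0.2 -1.6]
shift tool mm [  3.1  10.1 120.1] turn [ 0.15 -0.49  0.17]
```

View pics/l2.png

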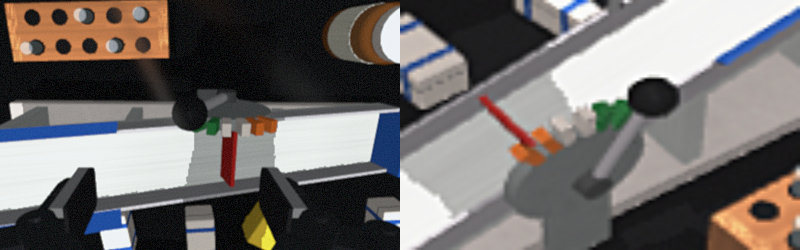

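Lever is in LOAD (knob at scene pixel (343,241), about +0.5 rad) and the gate is up. Next I'll measure the cases.

```bash
cat > cases.py <<'E'
from h import *
from go import target
def detect(n,im,c,zt=.046):
    hsv=cv2.cvtColor(im,cv2.COLOR_BGR2HSV)
    m=((hsv[...,2]>185)&(hsv[...,1]<60)).astype(np.uint8)|((hsv[...,0]>100)&(hsv[...,0]<130)&(hsv[...,1]>100)&(hsv[...,2]>140)).astype(np.uint8)
    m=cv2.morphologyEx(m,cv2.MORPH_CLOSE,np.ones((3,3)))
    out=[]
    for k in cv2.findContours(m,cv2.RETR_EXTERNAL,cv2.CHAIN_APPROX_NONE)[0]:
        if len(k)<8: continue
        P=ray(c,k[:,0,:],zt)[:,:2].astype(np.float32)
        (x,y),(w,h),a=cv2.minAreaRect(P)
        if not(.065<max(w,h)<.10 and .035<min(w,h)<.062):continue
        if not(.2<x<.8 and abs(y)<.6):continue
        if w<h:a+=90
        a=(a+90)%180-90   # long axis angle in world
        px=k[:,0].mean(0)
        out.append((round(float(x),4),round(float(y),4),round(float(a),1),round(w*1000),round(h*1000),px.round()))
    return out
if __name__=='__main__':
    import sys
    n=sys.argv[1]
    if len(sys.argv)>2: im=cv2.imread(sys.argv[2]);c=cam(n)
    else: c,im=snap(n)
    for o in detect(n,im,c):print(o)
    s=manip.read_state();R0=R.from_rotvec(s['tcp_rot']).as_matrix();print('tool x yaw',np.degrees(np.arctan2(R0[1,0],R0[0,0])).round(1))
E
python3 cases.py top pics/top0.png
```

```text
(0.4367, -0.3117, 1.3, 75, 44, array([465., 250.]))
(0.4303, 0.0051, 3.3, 78, 46, array([352., 249.]))
(0.4399, 0.1446, 7.0, 78, 45, array([302., 245.]))
(0.4472, 0.315, -8.0, 45, 78, array([241., 241.]))
tool x yaw -1.7
```

```bash
python3 -m pendant '[[-40,5,0,0,0,0,75],[-40,5,0,0,0,0,75],[-40,5,0,0,0,0,75],[-40,5,0,0,0,0,75],[-40,5,20,0,0,-2,75],[-30,5,20,0,0,-2,75],[-15,0,25,0,0,-1,75],[0,0,0,0,0,0,75]]'
python3 cases.py wrist; python3 go.py 0.430 0.005 0.10 0 5
```

```text
time_s: 4.98
ee_pos: [0.4342, 0.0163, 0.2481]
tcp_rot: [-3.134, -0.102, 0.023]
wrist_force: [-1.0, 0.5, -0.8]
width: 0.0748
(0.4361, -0.3125, 3.4, 79, 48, array([617., 192.]))
(0.4391, 0.1452, 6.7, 79, 47, array([212., 160.]))
(0.4464, 0.316, -7.6, 47, 79, array([ 54., 144.]))
tool x yaw 3.7
t 5.03 pos [0.4368 0.0161 0.2505] w 75.3 F [ 0.3  0.4 -0.2]
shift tool mm [ -5.9  11.4 150.5] turn [-0.26  0.65 10.52]
```

```bash
python3 -m pendant '[[-6,11,25,0,0,0,75],[0,0,35,0,0,0,75],[0,0,30,0,0,0,75],[0,0,0,0,0,0,75]]'
python3 -c "
from h import *
snap('wrist','c1')"; python3 go.py 0.430 0.005 0.023 0 -5
```

```text
time_s: 5.37
ee_pos: [0.4379, 0.0051, 0.1612]
tcp_rot: [-3.135, -0.098, 0.002]
wrist_force: [-1.2, -0.7, 0.2]
width: 0.0749
t 5.42 pos [0.4392 0.0049 0.1635] w 75.0 F [1.5 0.2 0. ]
shift tool mm [ -9.4   0.  140.5] turn [-0.27 -0.08  0.43]
```

View pics/c1.png

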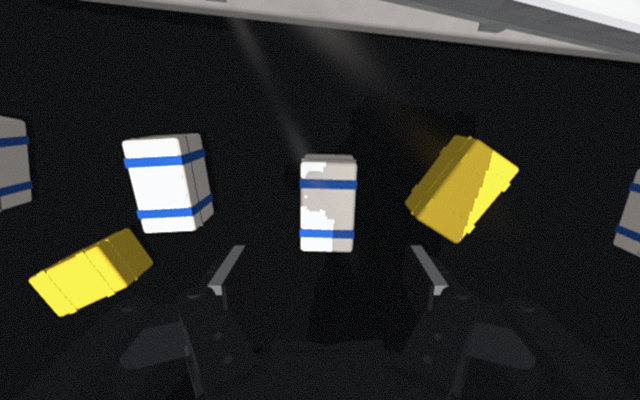

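The wrist view shows a white case with two blue bands at (328,203), centred between the jaws at (225,270) and (430,270). The yellow look-alike at (460,190) is clear of them.

```bash
python3 -m pendant '[[-9,0,30,0,0,0,75],[0,0,40,0,0,0,75],[0,0,40,0,0,0,75],[0,0,20,0,0,0,75],[0,0,0,0,0,0,75]]'
python3 go.py 0.430 0.005 0.030 0 -5
```

```text
time_s: 5.83
ee_pos: [0.4466, 0.004, 0.0394]
tcp_rot: [-3.137, -0.098, -0.032]
wrist_force: [-1.5, -0.2, 0.5]
width: 0.0745
t 5.83 pos [0.4466 0.004  0.0394] w 74.5 F [-1.5 -0.2  0.5]
shift tool mm [-16.7  -2.    9.1] turn [-0.11 -1.19  0.42]
```

```bash
python3 -m pendant '[[-15,-2,8,0,-1.2,0,75],[0,0,0,0,0,0,75]]'
python3 go.py 0.430 0.005 0.030 0 -5
```

```text
time_s: 6.0
ee_pos: [0.4339, 0.005, 0.033]
tcp_rot: [-3.138, -0.098, -0.0]
wrist_force: [-0.3, 0.2, -0.6]
width: 0.075
t 6.0 pos [0.4339 0.005  0.033 ] w 75.0 F [-0.3  0.2 -0.6]
shift tool mm [-3.9 -0.2  3. ] turn [-0.09 -0.01  0.42]
```

Grip with 50 N and lift.

```bash
python3 -m pendant '[[-3,0,3,0,0,0,60],[0,0,0,0,0,0,40],[0,0,0,0,0,0,36],[0,0,0,0,0,0,36],[0,0,0,0,0,0,36],[0,0,-20,0,0,0,36],[0,0,0,0,0,0,36]]' 50
python3 - <<'E'
from h import *
for h in(.03,.08,.15):print(h,fromdeck([.26,0,h]))
E
python3 go.py 0.62 0.22 0.33 0 0
```

```text
time_s: 6.58
ee_pos: [0.4352, 0.0043, 0.056]
tcp_rot: [-3.14, -0.098, -0.014]
wrist_force: [1.0, 0.3, -1.7]
width: 0.0453
0.03 [[0.62346307 0.22411442 0.21050356]]
0.08 [[0.6230171  0.21033977 0.25856665]]
0.15 [[0.62239275 0.19105526 0.32585497]]
t 6.58 pos [0.4352 0.0043 0.056 ] w 45.3 F [ 1.   0.3 -1.7]
shift tool mm [ 200.2 -203.7 -272.3] turn [-0.01 -0.5   5.43]
```

```bash
python3 -c "
from go import *
print(deck()[0][:,2],target(16).as_matrix()[:,2],target(-16).as_matrix()[:,2])"
python3 -m pendant '[[0,0,-41,0,0,2,36],[0,0,-41,0,0,2,36],[0,0,-41,0,0,1.5,36],[0,0,-41,0,0,0,36],[0,0,-41,0,0,0,36],[0,0,-41,0,0,0,36],[0,0,-30,0,0,0,36]]'
python3 go.py 0.622 0.191 0.33 0 0
```

```text
[-0.00891928 -0.27549301  0.9612617 ] [ 0.00891928  0.27549301 -0.9612617 ] [-0.00891928 -0.27549301 -0.9612617 ]
time_s: 7.17
ee_pos: [0.4279, 0.0048, 0.3332]
tcp_rot: [-3.139, 0.061, 0.007]
wrist_force: [1.0, -1.2, -1.3]
width: 0.0451
t 7.17 pos [0.4279 0.0048 0.3332] w 45.1 F [ 1.  -1.2 -1.3]
shift tool mm [ 186.6 -193.7    2.8] turn [-0.13  0.24 -0.39]
```

```bash
python3 -m pendant '[[26,-27,-2,0,0,0,36],[26,-27,-2,0,0,0,36],[26,-27,0,0,0,0,36],[26,-27,0,0,0,0,36],[26,-27,0,0,0,0,36],[26,-27,0,0,0,0,36],[20,-20,0,0,0,0,36],[0,0,0,0,0,0,36]]'
python3 -m pendant '[[0,0,0,5.5,0,0,36],[0,0,0,5.5,0,0,36],[0,0,0,5,0,0,36],[0,0,0,0,0,0,36]]'
python3 go.py 0.6225 0.195 0.31 16 0
```

```text
time_s: 7.83
ee_pos: [0.6173, 0.1289, 0.348]
tcp_rot: [-3.085, -0.1, -0.015]
wrist_force: [-0.2, -0.5, -2.3]
width: 0.0452
time_s: 8.17
ee_pos: [0.618, 0.1316, 0.3446]
tcp_rot: [-2.795, -0.099, 0.003]
wrist_force: [-0.0, -0.8, -2.0]
width: 0.0457
t 8.17 pos [0.618  0.1316 0.3446] w 45.7 F [-0.  -0.8 -2. ]
shift tool mm [  8.5 -47.5  53.9] turn [-3.77  1.26  5.7 ]
```

```bash
python3 -m pendant '[[4,-24,0,-3.8,1.3,5.7,36],[4,-22,0,0,0,0,36],[0,0,0,0,0,0,36]]'
python3 go.py 0.6232 0.2145 0.245 16 0
```

```text
time_s: 8.42
ee_pos: [0.6243, 0.1559, 0.3569]
tcp_rot: [-2.859, -0.001, -0.001]
wrist_force: [-0.3, -1.6, -2.3]
width: 0.0454
t 8.42 pos [0.6243 0.1559 0.3569] w 45.4 F [-0.3 -1.6 -2.3]
shift tool mm [ -1.2 -25.1 123.8] turn [-0.22  0.46  1.83]
```

```bash
python3 -m pendant '[[0,-25,0,0,0,1.8,36],[0,-10,20,0,0,0,36],[0,0,30,0,0,0,36],[0,0,0,0,0,0,36]]'
python3 go.py 0.6235 0.2241 0.2125 16 0
```

```text
time_s: 8.75
ee_pos: [0.6233, 0.1755, 0.3184]
tcp_rot: [-2.843, -0.028, 0.012]
wrist_force: [-1.1, 0.7, -3.3]
width: 0.0452
t 8.75 pos [0.6233 0.1755 0.3184] w 45.2 F [-1.1  0.7 -3.3]
shift tool mm [  1.8 -15.3 115.5] turn [-1.08  1.17  2.83]
```

```bash
python3 -m pendant '[[2,-16,20,-1,1.2,2.8,36],[0,0,35,0,0,0,36],[0,0,25,0,0,0,36],[0,0,0,0,0,0,36]]'
python3 go.py 0.6235 0.2241 0.2125 16 0
```

```text
time_s: 9.08
ee_pos: [0.6247, 0.1788, 0.2478]
tcp_rot: [-2.84, -0.035, 0.001]
wrist_force: [-0.3, -0.2, -1.5]
width: 0.0457
t 9.08 pos [0.6247 0.1788 0.2478] w 45.7 F [-0.3 -0.2 -1.5]
shift tool mm [ -0.2 -32.7  47.2] turn [-1.3   0.77  3.16]
```

```bash
python3 -c "
from h import *
s=manip.read_state();print(s['qpos'].round(2),s['joint_velocities'].round(3))"; python3 -m pendant '[[0,-15,0,-1.3,0.8,3.2,36],[0,-15,0,0,0,0,36],[0,0,0,0,0,0,36]]'
python3 go.py 0.6235 0.2241 0.2125 16 0
```

```text
[0.02 0.51 0.13 1.19 0.3  3.14] [-0.012 -0.031  0.055  0.076 -0.014 -0.001]
time_s: 9.33
ee_pos: [0.6248, 0.1743, 0.2612]
tcp_rot: [-2.84, -0.024, 0.004]
wrist_force: [-0.2, -0.2, -1.2]
width: 0.0452
t 9.33 pos [0.6248 0.1743 0.2612] w 45.2 F [-0.2 -0.2 -1.2]
shift tool mm [ -0.4 -33.1  61.3] turn [-1.29  0.81  2.72]
```

Joint 6 sits at its +3.14 limit, which explains the missing yaw and shift. I'll rise and use the equivalent half-turned grasp.

```bash
python3 -m pendant '[[0,0,-35,0,0,-7,36],[0,0,-35,0,0,-7,36],[0,0,-30,0,0,-7,36],[0,0,0,0,0,-7,36],[0,0,0,0,0,-7,36],[0,0,0,0,0,-7,36],[0,0,0,0,0,-7,36],[0,0,0,0,0,-7,36]]'
sed -i 's/diag(\[1.,-1,-1\])/diag([-1.,1,-1])/; s/return Rd\*R.from_euler(.x.,tilt/return Rd*R.from_euler("x",-tilt/' go.py
python3 go.py 0.6232 0.2145 0.245 16 0;  python3 -c "
from h import *
s=manip.read_state();print(s['qpos'].round(2))"
```

```text
time_s: 10.0
ee_pos: [0.6271, 0.1383, 0.3789]
tcp_rot: [-2.522, -1.393, -0.228]
wrist_force: [0.7, 0.1, -1.5]
width: 0.0454
t 10.0 pos [0.6271 0.1383 0.3789] w 45.4 F [ 0.7  0.1 -1.5]
shift tool mm [ 25.4 -23.3 150.3] turn [   0.95   -0.83 -120.28]
[-0.04  0.47  0.41  1.51  0.3   2.1 ]
```

```bash
python3 -m pendant '[[0,0,0,0,0,-7.1,36],[0,0,0,0,0,-7.1,36],[0,0,0,0,0,-7.1,36],[0,0,0,0,0,-7.1,36],[0,0,0,0,0,-7.1,36],[0,0,0,0,0,-7.1,36],[0,0,0,0,0,-7.1,36],[0,0,0,0,0,-7.1,36]]'
python3 -m pendant '[[0,0,0,0,0,-7.1,36],[0,0,0,0,0,-7.1,36],[0,0,0,0,0,-7.1,36],[0,0,0,0,0,-7.1,36],[0,0,0,0,0,-7.1,36],[0,0,0,0,0,-7.1,36],[0,0,0,0,0,-7.1,36],[0,0,0,0,0,-7.1,36]]'
python3 go.py 0.6232 0.2145 0.245 16 0;  python3 -c "
from h import *
s=manip.read_state();print(s['qpos'].round(2))"
```

```text
time_s: 10.67
ee_pos: [0.6289, 0.1333, 0.3971]
tcp_rot: [-1.609, -2.521, -0.4]
wrist_force: [-0.1, -0.2, -0.7]
width: 0.0452
time_s: 11.33
ee_pos: [0.6298, 0.1285, 0.4149]
tcp_rot: [0.214, 3.063, 0.446]
wrist_force: [0.6, -0.0, -1.7]
width: 0.0452
t 11.33 pos [0.6298 0.1285 0.4149] w 45.2 F [ 0.6 -0.  -1.7]
shift tool mm [ 22.   32.1 186.6] turn [ 0.59  2.81 -5.74]
[-0.05  0.45  0.47  1.55  0.29  0.1 ]
```

```bash
python3 -m pendant '[[4,16,20,0.5,2.8,-5.7,36],[4,16,35,0,0,0,36],[0,0,40,0,0,0,36],[0,0,25,0,0,0,36],[0,0,0,0,0,0,36]]'
python3 go.py 0.6232 0.2145 0.245 16 0
```

```text
time_s: 11.75
ee_pos: [0.6311, 0.1915, 0.3183]
tcp_rot: [0.035, 3.087, 0.432]
wrist_force: [-0.5, -0.3, -1.7]
width: 0.0453
t 11.75 pos [0.6311 0.1915 0.3183] w 45.3 F [-0.5 -0.3 -1.7]
shift tool mm [10.1  1.8 76.6] turn [-0.04  1.07  0.7 ]
```

```bash
python3 -m pendant '[[6,2,20,0,1,0.7,36],[0,0,0,0,0,0,36]]'
python3 - <<'E'
from h import *
_,i2=snap('wrist');_,i3=snap('scene')
cv2.imwrite('pics/p1.png',np.hstack([i2[:,100:550],cv2.resize(i3[100:250,300:430],(346,400))]))
E
python3 go.py 0.6205 0.2215 0.222 16 0
```

```text
time_s: 11.92
ee_pos: [0.626, 0.1984, 0.303]
tcp_rot: [0.052, 3.103, 0.434]
wrist_force: [-0.0, 0.2, -2.9]
width: 0.0455
t 12.02 pos [0.6285 0.1976 0.3072] w 45.8 F [ 0.5 -0.6 -1. ]
shift tool mm [ 9.8 -0.7 88.3] turn [-0.03  0.67  0.09]
```

View pics/p1.png

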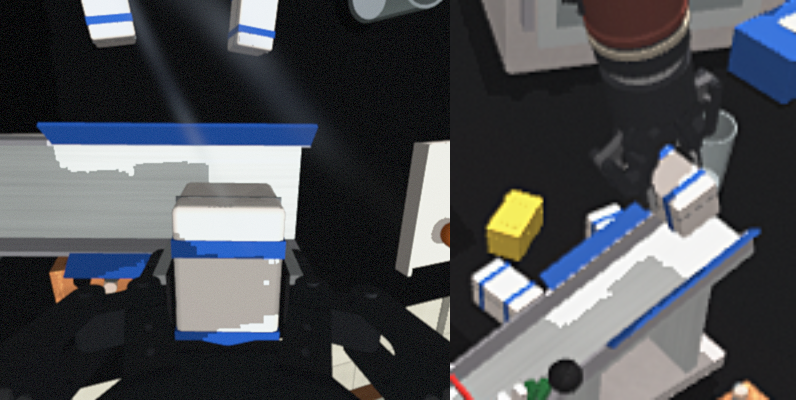

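```bash
cat > inhand.py <<'E'
from h import *
def tool(u,v,z=-.016):
    p=manip.camera_params('wrist');T=p['T_tool_cam'];d=T[:3,:3]@np.linalg.inv(p['intrinsics'])@[u,v,1.];o=T[:3,3]
    return (o+d*(z-o[2])/d[2])*1000
import sys
if __name__=='__main__':
    for k in sys.argv[1:]:print(k,tool(*map(float,k.split(','))).round(1))
E
python3 inhand.py 329,206 328,249 328,338
```

```text
329,206 [ 37.8   0.7 -16. ]
328,249 [ 19.7   0.3 -16. ]
328,338 [-23.3   0.4 -16. ]
```

```bash
python3 -m pendant '[[5,0,25,0,0.6,0,36],[2,0,20,0,0,0,36],[0,0,0,0,0,0,36]]'
cat > dk.py <<'E'
import sys;from go import *
v=[float(k) for k in sys.argv[1:]]
s=manip.read_state();print('deck pos',(todeck(s['ee_pos'])[0]*1000).round(1));show(fromdeck(np.array(v[:3])/1000)[0],16)
E
python3 dk.py 255 2 34
```

```text
time_s: 12.27
ee_pos: [0.6272, 0.2079, 0.2724]
tcp_rot: [0.049, 3.09, 0.434]
wrist_force: [-0.2, 0.3, -1.5]
width: 0.0453
deck pos [261.6  -4.3  93.9]
t 12.27 pos [0.6272 0.2079 0.2724] w 45.3 F [-0.2  0.3 -1.5]
shift tool mm [ 7.2 -6.6 59.8] turn [0.01 0.9  0.18]
```

```bash
python3 -m pendant '[[8,-5,20,0,1.2,0,36],[3,0,15,0,0,0,36],[0,0,0,0,0,0,36]]'
python3 dk.py 255 2 34
```

```text
time_s: 12.52
ee_pos: [0.6209, 0.211, 0.2452]
tcp_rot: [0.044, 3.1, 0.437]
wrist_force: [0.6, -0.4, -1.6]
width: 0.0456
deck pos [256.9   2.1  67. ]
t 12.52 pos [0.6209 0.211  0.2452] w 45.6 F [ 0.6 -0.4 -1.6]
shift tool mm [ 0.1 -2.  33. ] turn [0.06 0.33 0.27]
```

```bash
python3 -m pendant '[[1,-1,18,0,0.4,0.2,36],[1,0,12,0,0,0,36],[0,0,0,0,0,0,36]]'
python3 dk.py 255 2 34
```

```text
time_s: 12.77
ee_pos: [0.6212, 0.2166, 0.2258]
tcp_rot: [0.049, 3.1, 0.439]
wrist_force: [-0.2, -0.4, -1.2]
width: 0.0455
deck pos [256.9   2.   46.8]
t 12.77 pos [0.6212 0.2166 0.2258] w 45.5 F [-0.2 -0.4 -1.2]
shift tool mm [ 0.1 -1.9 12.8] turn [0.13 0.31 0.07]
```

```bash
python3 -m pendant '[[0,0,12,0,0.3,0,36],[0,0,4,0,0,0,36],[0,0,0,0,0,0,36]]'
python3 dk.py 255 2 34
```

```text
time_s: 13.02
ee_pos: [0.6243, 0.2192, 0.221]
tcp_rot: [0.049, 3.096, 0.44]
wrist_force: [-0.3, 0.3, -1.6]
width: 0.0452
deck pos [258.2  -1.   41.5]
t 13.02 pos [0.6243 0.2192 0.221 ] w 45.2 F [-0.3  0.3 -1.6]
shift tool mm [ 3.1 -3.2  7.4] turn [0.2  0.52 0.1 ]
```

```bash
python3 -m pendant '[[3,0,10,0,0.5,0,36],[0,0,0,0,0,0,36]]'
python3 dk.py 255 2 34
```

```text
time_s: 13.18
ee_pos: [0.6254, 0.221, 0.2188]
tcp_rot: [0.048, 3.094, 0.442]
wrist_force: [-0.0, -1.0, -1.7]
width: 0.045
deck pos [259.3  -2.   38.8]
t 13.18 pos [0.6254 0.221  0.2188] w 45.0 F [-0.  -1.  -1.7]
shift tool mm [ 4.1 -4.3  4.7] turn [0.28 0.6  0.17]
```

```bash
python3 -m pendant '[[6,0,6,0,0.7,0,36],[2,0,0,0,0.3,0,36]]'
python3 dk.py 255 2 34
```

```text
time_s: 13.35
ee_pos: [0.6206, 0.2224, 0.2168]
tcp_rot: [0.043, 3.104, 0.445]
wrist_force: [-0.6, 0.4, -1.7]
width: 0.0454
deck pos [260.    2.8  36.5]
t 13.35 pos [0.6206 0.2224 0.2168] w 45.4 F [-0.6  0.4 -1.7]
shift tool mm [-0.8 -5.   2.5] turn [0.33 0.01 0.25]
```

Release: the case sits about 6 mm off the floor, centred.

```bash
python3 -m pendant '[[0,0,2,0,0,0,50],[0,0,0,0,0,0,62],[0,0,0,0,0,0,70],[0,0,-15,0,0,0,75],[0,0,-30,0,0,0,75],[0,0,-35,0,0,0,75],[0,0,-35,0,0,0,75],[0,0,-30,0,0,0,75]]'
python3 - <<'E'
from h import *
_,i2=snap('wrist');_,i3=snap('scene')
cv2.imwrite('pics/p2.png',np.hstack([i2[:,100:550],cv2.resize(i3[130:330,200:430],(346,300),interpolation=cv2.INTER_CUBIC)[:,:] if 0 else cv2.resize(i3[130:330,200:430],(346,400))]))
E
python3 cases.py wrist
```

```text
time_s: 14.02
ee_pos: [0.6157, 0.1824, 0.3501]
tcp_rot: [-0.042, -3.098, -0.443]
wrist_force: [1.0, 0.2, -0.2]
width: 0.0748
(0.6203, -0.1015, -7.7, 52, 98, array([ 23., 185.]))
(0.4458, 0.3159, -7.5, 47, 79, array([354.,  32.]))
tool x yaw 178.5
```

View pics/p2.png

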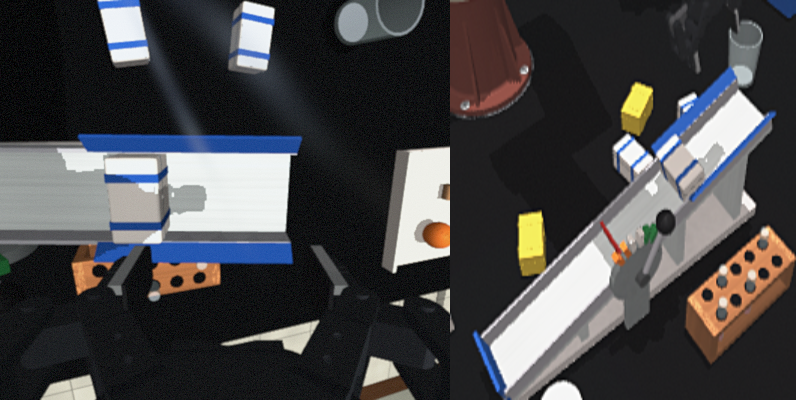

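Case 1 is sliding down, square across the lane (wrist (237,198)). Next is the case at (0.447, 0.315).

```bash
python3 -m pendant '[[30,25,-5,5,0,2,75],[30,25,0,5,0,2,75],[30,25,0,5,0,2,75],[30,20,0,0,0,0,75],[30,20,10,0,0,0,75],[20,15,25,0,0,0,75],[0,0,25,0,0,0,75],[0,0,0,0,0,0,75]]'
python3 go.py 0.447 0.315 0.16 0 6.2; python3 cases.py wrist;python3 cases.py top
```

```text
time_s: 14.83
ee_pos: [0.4517, 0.3295, 0.3029]
tcp_rot: [-0.216, -3.102, -0.009]
wrist_force: [0.7, -0.4, -1.2]
width: 0.0752
t 14.83 pos [0.4517 0.3295 0.3029] w 75.2 F [ 0.7 -0.4 -1.2]
shift tool mm [ -2.  -15.5 142.8] turn [ 0.21 -1.85  0.09]
(0.4398, 0.1428, 6.4, 79, 44, array([183., 180.]))
tool x yaw 172.0
(0.4367, -0.3117, 1.3, 75, 44, array([465., 250.]))
(0.4403, 0.1438, 6.5, 78, 43, array([302., 244.]))
(0.4469, 0.315, -8.0, 45, 78, array([242., 241.]))
tool x yaw 171.9
```

```bash
python3 -m pendant '[[0,-16,25,0,-1.8,0,75],[0,0,40,0,0,0,75],[0,0,40,0,0,0,75],[0,0,40,0,0,0,75],[0,0,30,0,0,0,75],[0,0,0,0,0,0,75]]'
python3 go.py 0.447 0.315 0.03 0 6.2
```

```text
time_s: 15.43
ee_pos: [0.4645, 0.3138, 0.1361]
tcp_rot: [0.231, 3.112, 0.023]
wrist_force: [-1.2, -1.4, -1.0]
width: 0.0749
t 15.43 pos [0.4645 0.3138 0.1361] w 74.9 F [-1.2 -1.4 -1. ]
shift tool mm [ 19.6  -3.1 105.7] turn [ 0.93  1.15 -0.45]
```

```bash
python3 -m pendant '[[18,-2,20,0.9,1.1,-0.4,75],[3,0,35,0,0.5,0,75],[3,0,30,0,0,0,75],[0,0,0,0,0,0,75]]'
python3 go.py 0.447 0.315 0.03 0 6.2
```

```text
time_s: 15.77
ee_pos: [0.4494, 0.3163, 0.0563]
tcp_rot: [0.231, 3.133, 0.008]
wrist_force: [-1.3, -1.1, 0.3]
width: 0.075
t 15.77 pos [0.4494 0.3163 0.0563] w 75.0 F [-1.3 -1.1  0.3]
shift tool mm [ 2.2 -1.8 26.3] turn [ 0.31 -0.02 -0.37]
```

```bash
python3 -m pendant '[[3,-2,22,0,0.3,0,75],[2,0,6,0,0.3,0,70],[0,0,0,0,0,0,70]]'
python3 go.py 0.447 0.315 0.03 0 6.2
```

```text
time_s: 16.02
ee_pos: [0.4507, 0.3166, 0.0345]
tcp_rot: [-0.234, -3.128, -0.015]
wrist_force: [0.3, 0.6, 0.7]
width: 0.0703
t 16.02 pos [0.4507 0.3166 0.0345] w 70.3 F [0.3 0.6 0.7]
shift tool mm [ 3.4 -2.2  4.5] turn [ 0.54 -0.29 -0.51]
```

```bash
python3 -m pendant '[[3.5,-2,5,0.5,0,-0.5,60],[0,0,0,0,0,0,36],[0,0,0,0,0,0,36],[0,0,0,0,0,0,36],[0,0,0,0,0,0,36],[0,0,-25,0,0,-1,36],[0,0,-35,0,0,-2,36],[0,0,-40,0,0,-2,36]]' 50
python3 -m pendant '[[0,0,-40,0,0,-1,36],[0,0,-40,0,0,0,36],[0,0,-40,0,0,0,36],[0,0,-40,0,0,0,36],[0,0,-30,0,0,0,36]]'
python3 dk.py 260 2 150
```

```text
time_s: 16.68
ee_pos: [0.4466, 0.3139, 0.1328]
tcp_rot: [-0.081, -3.131, 0.004]
wrist_force: [1.3, 0.6, -2.1]
width: 0.0452
time_s: 17.1
ee_pos: [0.4455, 0.3131, 0.3337]
tcp_rot: [-0.047, -3.132, 0.004]
wrist_force: [1.5, 0.2, -2.4]
width: 0.0452
deck pos [373.9 180.8 125.5]
t 17.1 pos [0.4455 0.3131 0.3337] w 45.2 F [ 1.5  0.2 -2.4]
shift tool mm [-178.6 -116.6    6.5] turn [-16.14  -0.54   0.06]
```

```bash
python3 -m pendant '[[-28,-18,-5,0,0,0,36],[-28,-18,-5,0,0,0,36],[-28,-18,0,-4,0,0,36],[-28,-18,0,-4,0,0,36],[-28,-18,0,-4,0,0,36],[-25,-15,0,-4,0,0,36],[0,0,0,0,0,0,36]]'
python3 dk.py 260 2 110
```

```text
time_s: 17.68
ee_pos: [0.615, 0.2031, 0.3501]
tcp_rot: [0.03, 3.093, 0.461]
wrist_force: [-0.3, -0.0, -2.7]
width: 0.0453
deck pos [278.    7.8 170.1]
t 17.68 pos [0.615  0.2031 0.3501] w 45.3 F [-0.3 -0.  -2.7]
shift tool mm [ -5.1 -19.1  59.8] turn [0.98 0.44 0.82]
```

```bash
python3 -m pendant '[[-5,-19,15,1,0.4,0.8,36],[0,0,0,0,0,0,36]]'
python3 - <<'E'
from h import *
_,i2=snap('wrist','p3')
E
python3 dk.py 258 2 80
```

```text
time_s: 17.85
ee_pos: [0.6214, 0.1855, 0.3292]
tcp_rot: [0.058, 3.106, 0.434]
wrist_force: [-0.1, 0.1, -3.5]
width: 0.0449
deck pos [257.8   1.  156.7]
t 17.9 pos [0.6212 0.1871 0.3317] w 45.2 F [ 0.1 -0.2 -1.2]
shift tool mm [ 1.3  0.1 76.7] turn [ 0.04  0.2  -0.17]
```

View pics/p3.png

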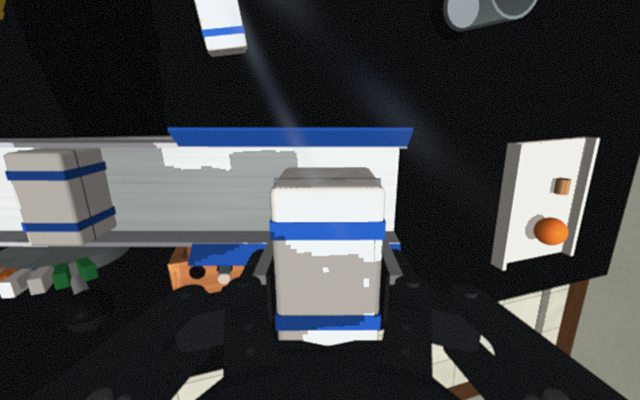

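```bash
python3 inhand.py 329,188 329,230 329,322
python3 -m pendant '[[1,0,25,0,0.5,0,36],[2,0,35,0,0.5,0,36],[2,0,15,0,0,0,36],[0,0,0,0,0,0,36]]'
python3 dk.py 258 0 36
```

```text
329,188 [ 44.9   0.7 -16. ]
329,230 [ 27.9   0.7 -16. ]
329,322 [-14.9   0.8 -16. ]
time_s: 18.23
ee_pos: [0.6165, 0.2109, 0.2622]
tcp_rot: [-0.048, -3.106, -0.44]
wrist_force: [-0.9, 0.0, -2.4]
width: 0.0452
deck pos [261.4   6.6  83.3]
t 18.23 pos [0.6165 0.2109 0.2622] w 45.2 F [-0.9  0.  -2.4]
shift tool mm [-7.  -3.5 47.3] turn [ 0.11 -0.52  0.  ]
```

```bash
python3 -m pendant '[[-12,-2,5,0,-0.4,0,36],[0,0,0,0,0,0,36]]'
python3 dk.py 258 -6 36
```

```text
time_s: 18.4
ee_pos: [0.6283, 0.2117, 0.2584]
tcp_rot: [0.045, 3.107, 0.44]
wrist_force: [-0.5, -0.2, -3.2]
width: 0.0454
deck pos [261.4  -5.3  79.4]
t 18.4 pos [0.6283 0.2117 0.2584] w 45.4 F [-0.5 -0.2 -3.2]
shift tool mm [-0.8 -3.5 43.4] turn [ 0.12 -0.08  0.17]
```

```bash
python3 -m pendant '[[-1,-2,20,0,0.2,0,36],[1,0,15,0,0.2,0,36],[0,0,0,0,0,0,36]]'
python3 dk.py 258 -6 36
```

```text
time_s: 18.65
ee_pos: [0.6301, 0.22, 0.2305]
tcp_rot: [0.042, 3.108, 0.441]
wrist_force: [-0.4, -0.3, -2.8]
width: 0.0452
deck pos [261.8  -6.8  50.3]
t 18.65 pos [0.6301 0.22   0.2305] w 45.2 F [-0.4 -0.3 -2.8]
shift tool mm [ 0.8 -3.8 14.3] turn [ 0.16 -0.16  0.27]
```

```bash
python3 -m pendant '[[1,-3,12,0,0,0,36],[2,0,8,0,0.3,0,36],[0,0,0,0,0,0,36]]'
python3 dk.py 258 -6 36
```

```text
time_s: 18.9
ee_pos: [0.631, 0.2225, 0.2227]
tcp_rot: [0.04, 3.098, 0.443]
wrist_force: [-0.4, 0.1, -2.7]
width: 0.0452
deck pos [262.1  -7.6  42.1]
t 18.9 pos [0.631  0.2225 0.2227] w 45.2 F [-0.4  0.1 -2.7]
shift tool mm [ 1.7 -4.1  6.1] turn [0.3  0.33 0.43]
```

```bash
python3 -m pendant '[[3,0,8,0,0.4,0,36],[1,0,4,0,0,0,36]]'
python3 dk.py 258 -6 36
```

```text
time_s: 19.07
ee_pos: [0.6307, 0.2254, 0.2196]
tcp_rot: [0.038, 3.094, 0.445]
wrist_force: [-9.2, -8.7, 21.0]
width: 0.0452
deck pos [263.9  -7.2  38.4]
t 19.07 pos [0.6307 0.2254 0.2196] w 45.2 F [-9.2 -8.7 21. ]
shift tool mm [ 1.3 -5.9  2.3] turn [0.37 0.58 0.53]
```

```bash
python3 -m pendant '[[0,0,-2,0,0,0,50],[0,0,0,0,0,0,62],[0,0,0,0,0,0,70],[0,0,-15,0,0,0,75],[0,0,-30,0,0,0,75],[0,0,-35,0,0,0,75],[0,0,-35,0,0,0,75],[0,0,-30,0,0,0,75]]'
python3 - <<'E'
from h import *
_,i2=snap('wrist','p4')
E
python3 cases.py top; python3 go.py .44 .1435 .30 0 -8
```

```text
time_s: 19.73
ee_pos: [0.6264, 0.185, 0.3621]
tcp_rot: [0.034, 3.1, 0.447]
wrist_force: [0.8, 0.7, 0.8]
width: 0.0749
(0.4367, -0.3129, 1.3, 75, 47, array([465., 250.]))
tool x yaw 178.6
t 19.83 pos [0.6285 0.1845 0.3654] w 75.1 F [1.2 0.1 0.2]
shift tool mm [188.3 -61.5  47.5] turn [16.37  1.83 -7.35]
```

View pics/p4.png

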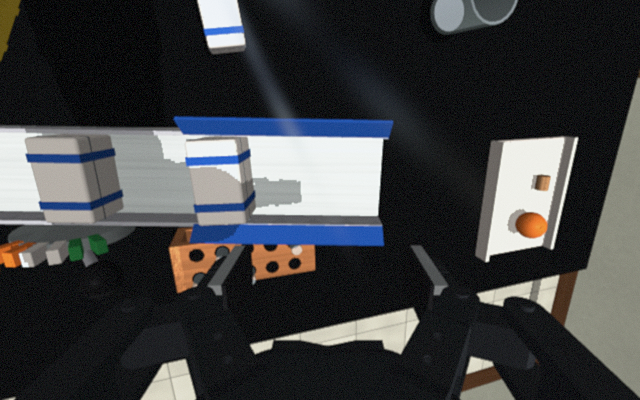

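Case 2 is sliding, at (220,180). Next is the case at (0.440, 0.144).

```bash
python3 -m pendant '[[25,-8,0,5.5,0.9,-3,75],[30,-4,0,5.5,0.9,-3,75],[30,4,0,5.5,0,-2,75],[30,8,0,0,0,0,75],[30,8,0,0,0,0,75],[25,5,25,0,0,0,75],[10,0,30,0,0,0,75],[0,0,0,0,0,0,75]]'
python3 go.py 0.44 0.1435 0.16 0 -8; python3 cases.py wrist;python3 cases.py top
```

```text
time_s: 20.5
ee_pos: [0.4414, 0.1819, 0.3007]
tcp_rot: [-0.198, 3.13, -0.023]
wrist_force: [0.2, 0.1, -0.4]
width: 0.0748
t 20.5 pos [0.4414 0.1819 0.3007] w 74.8 F [ 0.2  0.1 -0.4]
shift tool mm [  6.8 -35.9 141.2] turn [-0.84  0.26  1.08]
tool x yaw -172.8
(0.4367, -0.3117, 1.3, 75, 44, array([465., 250.]))
tool x yaw -172.8
```

```bash
python3 -m pendant '[[6,-36,20,-0.8,0.3,1,75],[2,-2,35,0,0.3,0,75],[2,0,40,0,0.3,0,75],[0,0,0,0,0,0,75]]'
python3 go.py 0.44 0.1435 0.03 0 -8; python3 - <<'E'
from h import *
snap('wrist','c3')
E
```

```text
time_s: 20.93
ee_pos: [0.4539, 0.143, 0.2168]
tcp_rot: [-0.166, 3.123, 0.004]
wrist_force: [-1.7, -0.1, -2.0]
width: 0.0748
t 20.93 pos [0.4539 0.143  0.2168] w 74.8 F [-1.7 -0.1 -2. ]
shift tool mm [ 16.4   1.6 186.6] turn [ 0.11  0.8  -0.06]
```

View pics/c3.png

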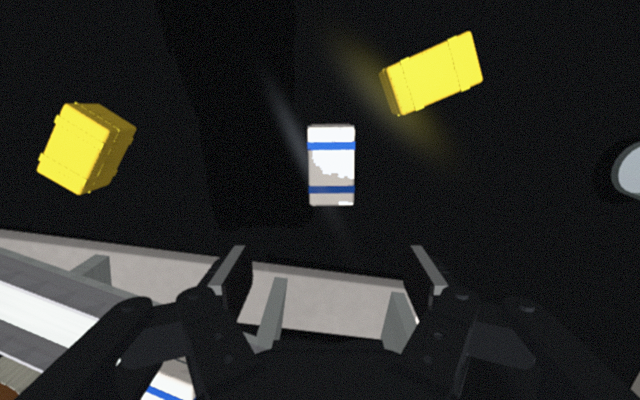

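White case at (331,165), aligned, with the yellow ones clear at (85,150) and (430,75).

```bash
python3 -c "
from h import *
print(ray(cam('wrist'),[[331,165]],.046))"
python3 -m pendant '[[14,2,20,0,0.8,0,75],[5,0,40,0,0.5,0,75],[3,0,40,0,0.3,0,75],[3,0,35,0,0,0,75],[0,0,20,0,0,0,75],[0,0,0,0,0,0,75]]'
python3 go.py 0.44 0.1435 0.03 0 -8
```

```text
[[0.43998717 0.1456398  0.046     ]]
time_s: 21.48
ee_pos: [0.4553, 0.1475, 0.0788]
tcp_rot: [-0.166, 3.115, 0.008]
wrist_force: [-0.3, -0.4, -0.3]
width: 0.0747
t 21.48 pos [0.4553 0.1475 0.0788] w 74.7 F [-0.3 -0.4 -0.3]
shift tool mm [16.7 -2.6 48.4] turn [ 0.24  1.26 -0.06]
```

```bash
python3 -m pendant '[[17,-2,15,0,1.3,0,75],[3,0,20,0,0.5,0,75],[0,0,0,0,0,0,75]]'
python3 go.py 0.44 0.145 0.03 0 -8
```

```text
time_s: 21.73
ee_pos: [0.4464, 0.1457, 0.0504]
tcp_rot: [-0.168, 3.135, 0.008]
wrist_force: [-0.9, -1.1, 0.4]
width: 0.0749
t 21.73 pos [0.4464 0.1457 0.0504] w 74.9 F [-0.9 -1.1  0.4]
shift tool mm [ 6.5 -0.1 20.4] turn [ 0.29  0.11 -0.02]
```

```bash
python3 -m pendant '[[8,0,18,0,0.4,0,75],[2,0,4,0,0.2,0,70],[0,0,0,0,0,0,70]]'
python3 go.py 0.44 0.145 0.03 0 -8
```

```text
time_s: 21.98
ee_pos: [0.446, 0.1466, 0.0357]
tcp_rot: [-0.169, 3.134, 0.009]
wrist_force: [-0.1, -0.5, -0.3]
width: 0.0698
t 21.98 pos [0.446  0.1466 0.0357] w 69.8 F [-0.1 -0.5 -0.3]
shift tool mm [ 6.1 -1.   5.7] turn [0.32 0.19 0.02]
```

```bash
python3 -m pendant '[[8,0,7,0,0.2,0,60],[0,0,0,0,0,0,36],[0,0,0,0,0,0,36],[0,0,0,0,0,0,36],[0,0,0,0,0,0,36],[0,0,-25,0,0,2,36],[0,0,-35,0,0,2,36],[0,0,-40,0,0,2,36]]' 50
python3 -m pendant '[[0,0,-40,0,0,2,36],[0,0,-40,0,0,0,36],[0,0,-40,0,0,0,36],[0,0,-40,0,0,0,36],[0,0,-30,0,0,0,36]]'
python3 dk.py 260 0 150
```

```text
time_s: 22.65
ee_pos: [0.4368, 0.1451, 0.1307]
tcp_rot: [0.0, -3.135, -0.007]
wrist_force: [1.7, 0.7, -2.6]
width: 0.0454
time_s: 23.07
ee_pos: [0.4347, 0.1435, 0.3312]
tcp_rot: [-0.062, -3.134, -0.007]
wrist_force: [0.8, 1.3, -1.7]
width: 0.0453
deck pos [210.  186.  169.9]
t 23.07 pos [0.4347 0.1435 0.3312] w 45.3 F [ 0.8  1.3 -1.7]
shift tool mm [-185.7   54.9    4.3] turn [-15.75  -0.34  -0.46]
```

```bash
python3 -m pendant '[[-28,9,-5,0,0,0,36],[-28,9,-5,0,0,0,36],[-28,9,0,-4,0,0,36],[-28,9,0,-4,0,0,36],[-28,9,0,-4,0,0,36],[-28,8,0,-4,0,0,36],[0,0,0,0,0,0,36]]'
python3 dk.py 258 0 130
```

```text
time_s: 23.65
ee_pos: [0.6123, 0.1927, 0.3579]
tcp_rot: [0.054, 3.092, 0.465]
wrist_force: [-0.3, -0.4, -2.4]
width: 0.0456
deck pos [270.   10.2 180.4]
t 23.65 pos [0.6123 0.1927 0.3579] w 45.6 F [-0.3 -0.4 -2.4]
shift tool mm [ -9.7 -13.   50.3] turn [ 1.13  0.58 -0.06]
```

```bash
python3 -m pendant '[[-10,-13,25,1.1,0.6,0,36],[0,0,0,0,0,0,36]]'
python3 - <<'E'
from h import *
_,i2=snap('wrist','p5')
E
python3 dk.py 258 0 80
```

```text
time_s: 23.82
ee_pos: [0.624, 0.1858, 0.3287]
tcp_rot: [0.055, 3.107, 0.436]
wrist_force: [-1.0, 0.0, -4.0]
width: 0.0454
deck pos [257.5  -1.5 157.3]
t 23.87 pos [0.6238 0.1866 0.3322] w 45.1 F [-0.1 -0.3 -0.4]
shift tool mm [ 1.7  0.4 77.3] turn [ 0.1   0.14 -0.1 ]
```

View pics/p5.png

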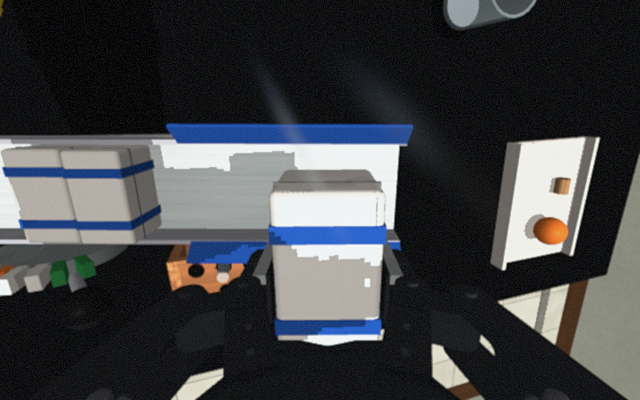

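```bash
python3 inhand.py 329,192 329,235 329,327
python3 -m pendant '[[0,0,25,0,0.3,0,36],[0,0,35,0,0,0,36],[0,0,15,0,0,0,36],[0,0,0,0,0,0,36]]'
python3 dk.py 258 -4 36
```

```text
329,192 [ 43.3   0.7 -16. ]
329,235 [ 25.8   0.7 -16. ]
329,327 [-17.5   0.9 -16. ]
time_s: 24.2
ee_pos: [0.6242, 0.2085, 0.2631]
tcp_rot: [0.052, 3.103, 0.44]
wrist_force: [-0.6, 0.7, -1.5]
width: 0.0456
deck pos [259.5  -1.2  84.9]
t 24.2 pos [0.6242 0.2085 0.2631] w 45.6 F [-0.6  0.7 -1.5]
shift tool mm [-2.7 -1.6 48.9] turn [ 0.15  0.15 -0.04]
```

```bash
python3 -m pendant '[[-3,-2,22,0,0.1,0,36],[1,0,18,0,0.2,0,36],[0,0,0,0,0,0,36]]'
python3 dk.py 258 -4 38
```

```text
time_s: 24.45
ee_pos: [0.6262, 0.2186, 0.2285]
tcp_rot: [0.048, 3.104, 0.441]
wrist_force: [-0.7, 0.0, -2.0]
width: 0.0454
deck pos [259.7  -2.9  48.8]
t 24.45 pos [0.6262 0.2186 0.2285] w 45.4 F [-0.7  0.  -2. ]
shift tool mm [-1.  -1.8 10.8] turn [0.19 0.06 0.1 ]
```

```bash
python3 -m pendant '[[-1,-2,10,0,0.2,0,36],[1,0,7,0,0.3,0,36],[0,0,0,0,0,0,36]]'
python3 dk.py 258 -4 38
```

```text
time_s: 24.7
ee_pos: [0.6274, 0.2216, 0.2157]
tcp_rot: [0.044, 3.108, 0.443]
wrist_force: [-0.5, 0.3, -2.1]
width: 0.0456
deck pos [259.1  -4.   35.6]
t 24.7 pos [0.6274 0.2216 0.2157] w 45.6 F [-0.5  0.3 -2.1]
shift tool mm [ 0.  -1.1 -2.4] turn [ 0.23 -0.2   0.2 ]
```

```bash
python3 -m pendant '[[0,0,0,0,0,0,50],[0,0,0,0,0,0,62],[0,0,0,0,0,0,70],[0,0,-15,0,0,0,75],[0,0,-30,0,0,0,75],[0,0,-35,0,0,0,75],[0,0,-35,0,0,0,75],[0,0,-30,0,0,0,75]]'
python3 - <<'E'
from h import *
_,i2=snap('wrist','p6')
E
python3 cases.py top; python3 go.py .4385 -.311 .33 0 -2
```

```text
time_s: 25.37
ee_pos: [0.6243, 0.1802, 0.3585]
tcp_rot: [-0.043, -3.106, -0.443]
wrist_force: [0.9, 0.8, 1.0]
width: 0.0746
(0.4367, -0.3129, 1.3, 75, 47, array([465., 250.]))
tool x yaw 178.4
t 25.47 pos [0.6263 0.1797 0.3619] w 75.1 F [ 0.3 -0.9  0.9]
shift tool mm [ 174.1 -484.8 -108.2] turn [16.26  0.25 -1.73]
```

View pics/p6.png

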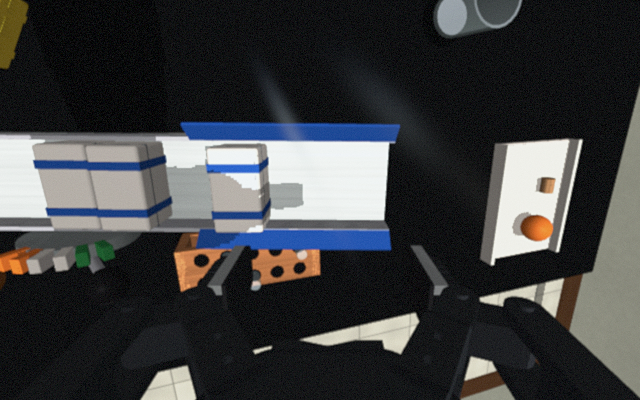

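Case 3 is on its way (238,190). Now the last case, at (0.437, -0.312).

```bash
python3 -m pendant '[[15,-28,0,5.5,0,-1,75],[15,-30,0,5.5,0,-1,75],[15,-35,0,5,0,0,75],[15,-38,0,0,0,0,75],[15,-38,0,0,0,0,75],[15,-38,0,0,0,0,75],[15,-38,0,0,0,0,75],[15,-38,0,0,0,0,75]]'
python3 -m pendant '[[15,-38,0,0,0,0,75],[15,-38,0,0,0,0,75],[10,-38,0,0,0,0,75],[10,-38,0,0,0,0,75],[0,0,0,0,0,0,75]]'
python3 go.py 0.437 -0.311 0.16 0 -2; python3 cases.py wrist
```

```text
time_s: 26.13
ee_pos: [0.5059, -0.105, 0.3461]
tcp_rot: [-0.029, 3.126, -0.011]
wrist_force: [1.4, -0.6, 1.0]
width: 0.0746
time_s: 26.55
ee_pos: [0.4531, -0.2683, 0.3474]
tcp_rot: [-0.021, 3.122, -0.017]
wrist_force: [-0.1, 0.1, -0.7]
width: 0.0747
t 26.55 pos [ 0.4531 -0.2683  0.3474] w 74.7 F [-0.1  0.1 -0.7]
shift tool mm [ 20.2 -40.5 187.5] turn [-0.62  1.11  0.64]
(0.4349, -0.3126, 1.9, 76, 45, array([299., 144.]))
tool x yaw -179.2
```

```bash
python3 -m pendant '[[10,-20,10,-0.6,1.1,0.6,75],[10,-20,30,0,0.3,0,75],[3,0,35,0,0.3,0,75],[3,0,35,0,0.3,0,75],[0,0,0,0,0,0,75]]'
python3 go.py 0.437 -0.312 0.03 0 -2; python3 cases.py wrist;  python3 - <<'E'
from h import *
snap('wrist','c4')
E
```

```text
time_s: 27.02
ee_pos: [0.4289, -0.3068, 0.2363]
tcp_rot: [0.004, -3.132, 0.003]
wrist_force: [-0.5, 1.8, -0.3]
width: 0.0752
t 27.02 pos [ 0.4289 -0.3068  0.2363] w 75.2 F [-0.5  1.8 -0.3]
shift tool mm [-10.1  -4.8 206.2] turn [-0.1  -0.54 -0.01]
(0.4336, -0.3121, 2.1, 84, 47, array([323., 184.]))
tool x yaw -179.8
```

View pics/c4.png

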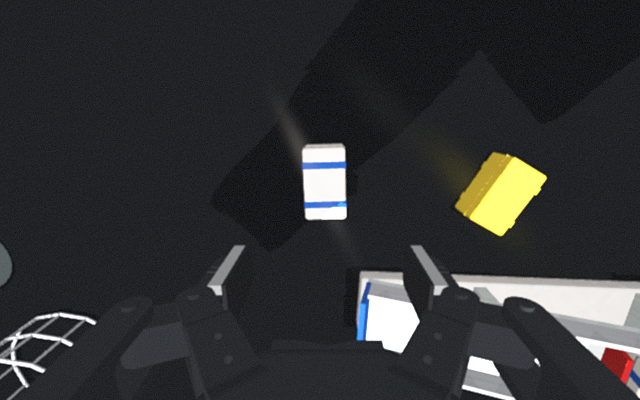

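```bash
python3 -m pendant '[[-7,-5,25,0,-0.5,0,75],[0,0,40,0,0.3,0,75],[3,0,40,0,0.3,0,75],[3,0,40,0,0.3,0,75],[3,0,25,0,0,0,75],[0,0,0,0,0,0,75]]'
python3 go.py 0.436 -0.312 0.03 0 -2
```

```text
time_s: 27.62
ee_pos: [0.445, -0.3218, 0.0854]
tcp_rot: [-0.015, 3.127, -0.043]
wrist_force: [-1.0, -0.1, -0.3]
width: 0.0751
t 27.62 pos [ 0.445  -0.3218  0.0854] w 75.1 F [-1.  -0.1 -0.3]
shift tool mm [ 9.7 11.4 55. ] turn [-1.56  0.82  0.39]
```

```bash
python3 -m pendant '[[10,11,8,-1.5,0.8,0.4,75],[2,0,15,0,0.2,0,75],[0,0,0,0,0,0,75]]'
python3 go.py 0.436 -0.312 0.03 0 -2
```

```text
time_s: 27.87
ee_pos: [0.437, -0.3119, 0.0681]
tcp_rot: [-0.005, 3.14, -0.004]
wrist_force: [-1.0, -0.3, -0.2]
width: 0.0754
t 27.87 pos [ 0.437  -0.3119  0.0681] w 75.4 F [-1.  -0.3 -0.2]
shift tool mm [ 1.1  0.  38.1] turn [-0.16  0.11  0.05]
```

```bash
python3 -m pendant '[[2,1,22,-0.3,0.3,0,75],[3,1,16,-0.3,0.3,0,75],[1,0,4,0,0,0,72],[0,0,0,0,0,0,70]]'
python3 go.py 0.436 -0.312 0.03 0 -2
```

```text
time_s: 28.2
ee_pos: [0.4357, -0.3126, 0.033]
tcp_rot: [0.006, -3.141, -0.004]
wrist_force: [1.0, -0.6, 0.0]
width: 0.0699
t 28.2 pos [ 0.4357 -0.3126  0.033 ] w 69.9 F [ 1.  -0.6  0. ]
shift tool mm [-0.3  0.6  3. ] turn [ 0.15 -0.04  0.09]
```

```bash
python3 -m pendant '[[0,0,4,0,0,0,60],[0,0,0,0,0,0,36],[0,0,0,0,0,0,36],[0,0,0,0,0,0,36],[0,0,0,0,0,0,36],[0,0,-25,0,0,0,36],[0,0,-35,0,0,0,36],[0,0,-40,0,0,0,36]]' 50
python3 -m pendant '[[0,0,-40,0,0,0,36],[0,0,-40,0,0,0,36],[0,0,-40,0,0,0,36],[0,0,-40,0,0,0,36],[0,0,-40,0,0,0,36],[-4,36,-10,0,0,0,36],[-4,36,0,0,0,0,36],[-4,36,0,0,0,0,36]]'
python3 go.py 0.5 -0.1 0.35
```

```text
time_s: 28.87
ee_pos: [0.4328, -0.3099, 0.128]
tcp_rot: [0.006, -3.133, -0.016]
wrist_force: [0.5, 0.3, -1.7]
width: 0.0453
time_s: 29.53
ee_pos: [0.4463, -0.2069, 0.3579]
tcp_rot: [0.007, 3.139, 0.001]
wrist_force: [-0.0, -0.8, -1.2]
width: 0.0455
t 29.53 pos [ 0.4463 -0.2069  0.3579] w 45.5 F [-0.  -0.8 -1.2]
shift tool mm [-53.2 107.1   8. ] turn [0.02 0.14 1.58]
```

```bash
python3 -m pendant '[[-17,36,0,0,0,1.5,36],[-17,36,0,0,0,0,36],[-17,36,0,0,0,0,36],[-17,36,0,0,0,0,36],[-17,36,0,0,0,0,36],[-17,36,0,0,0,0,36],[-17,36,0,0,0,0,36],[-17,36,0,0,0,0,36]]'
python3 dk.py 258 0 150
```

```text
time_s: 30.2
ee_pos: [0.5914, 0.091, 0.3628]
tcp_rot: [0.058, 3.133, -0.003]
wrist_force: [-0.1, -0.6, -1.1]
width: 0.0454
deck pos [173.1  27.8 213.4]
t 30.2 pos [0.5914 0.091  0.3628] w 45.4 F [-0.1 -0.6 -1.1]
shift tool mm [-27.   99.3  37.6] turn [-16.11   0.49  -0.19]
```

```bash
python3 -m pendant '[[-14,35,0,-5,0.3,0,36],[-14,35,0,-5,0.3,0,36],[0,25,5,-5,0,0,36],[0,0,10,0,0,0,36],[0,0,0,0,0,0,36]]'
python3 - <<'E'
from h import *
_,i2=snap('wrist','p7')
E
python3 dk.py 258 0 80
```

```text
time_s: 30.62
ee_pos: [0.6245, 0.2028, 0.3539]
tcp_rot: [-0.04, -3.11, -0.428]
wrist_force: [-0.0, -1.0, -1.4]
width: 0.0457
deck pos [279.1  -1.8 174.9]
t 30.67 pos [0.6246 0.2025 0.355 ] w 45.7 F [-0.6  0.4 -0.7]
shift tool mm [  1.3 -20.5  95. ] turn [-0.32 -0.38  0.32]
```

View pics/p7.png

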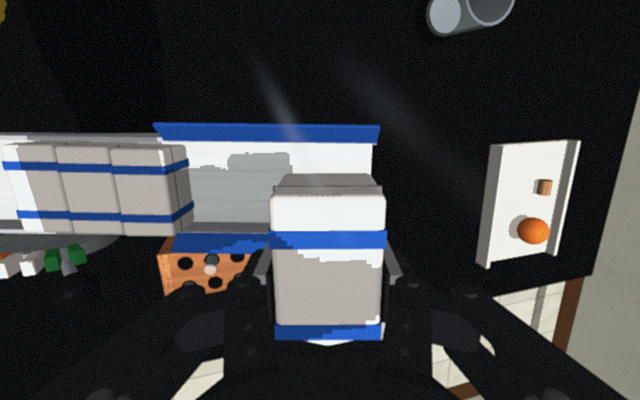

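Three cases are queued. The held case's bands lie at rows 240 and 331, so its centre is about 2 mm along tool +x.

```bash
python3 inhand.py 329,240 329,331
python3 -m pendant '[[1,-20,25,-0.3,-0.3,0.3,36],[0,0,35,0,0,0,36],[0,0,30,0,0,0,36],[0,0,0,0,0,0,36]]'
python3 dk.py 258 -2 38
```

```text
329,240 [ 23.7   0.7 -16. ]
329,331 [-19.6   0.9 -16. ]
time_s: 31.0
ee_pos: [0.625, 0.2052, 0.2646]
tcp_rot: [0.051, 3.101, 0.43]
wrist_force: [-1.4, 0.1, -1.3]
width: 0.0453
deck pos [256.8  -2.1  87.2]
t 31.0 pos [0.625  0.2052 0.2646] w 45.3 F [-1.4  0.1 -1.3]
shift tool mm [ 0.4  1.4 49.2] turn [-0.2   0.36  0.01]
```

```bash
python3 -m pendant '[[0,0,22,0,0.4,0,36],[1,0,18,0,0.2,0,36],[0,0,0,0,0,0,36]]'
python3 dk.py 258 -2 37
```

```text
time_s: 31.25
ee_pos: [0.6251, 0.2143, 0.2297]
tcp_rot: [0.05, 3.109, 0.429]
wrist_force: [-0.2, 0.2, -1.8]
width: 0.0454
deck pos [255.9  -2.   51.1]
t 31.25 pos [0.6251 0.2143 0.2297] w 45.4 F [-0.2  0.2 -1.8]
shift tool mm [-0.   2.2 14.1] turn [-0.31 -0.09 -0.01]
```

```bash
python3 -m pendant '[[0,1,10,-0.3,0.1,0,36],[1,0,9,0,0.2,0,36],[0,0,0,0,0,0,36]]'
python3 dk.py 258 -2 37
```

```text
time_s: 31.5
ee_pos: [0.6263, 0.2196, 0.2157]
tcp_rot: [0.05, 3.108, 0.437]
wrist_force: [-0.7, 0.1, -1.6]
width: 0.0451
deck pos [257.2  -3.   36.3]
t 31.5 pos [0.6263 0.2196 0.2157] w 45.1 F [-0.7  0.1 -1.6]
shift tool mm [ 1.   0.8 -0.7] turn [ 0.01 -0.1   0.01]
```

```bash
python3 -m pendant '[[0,0,0,0,0,0,50],[0,0,0,0,0,0,62],[0,0,0,0,0,0,70],[0,0,-15,0,0,0,75],[0,0,-30,0,0,0,75],[0,0,-35,0,0,0,70],[0,0,-35,0,0,0,60],[0,0,-30,0,0,0,60]]'
python3 -m pendant '[[0,0,0,5.5,0,0,60],[0,0,0,5.5,0,0,60],[0,0,0,5,0,0,60],[0,0,0,0,0,0,60],[0,0,0,0,0,0,60],[0,0,0,0,0,0,60]]'
python3 - <<'E'
from h import *
_,i2=snap('wrist');c,i3=snap('scene')
cv2.imwrite('pics/p8.png',np.hstack([i2[:,0:450],cv2.resize(i3[150:350,170:400],(346,400))]))
cv2.imwrite('pics/p8s.png',i3)
E
python3 go.py 0.692 0.0235 0.30
```

```text
time_s: 32.17
ee_pos: [0.623, 0.1788, 0.3588]
tcp_rot: [-0.048, -3.108, -0.437]
wrist_force: [1.0, 0.6, -0.1]
width: 0.0599
time_s: 32.67
ee_pos: [0.6269, 0.1753, 0.3727]
tcp_rot: [0.054, 3.128, -0.008]
wrist_force: [0.1, -0.5, -0.2]
width: 0.0599
t 32.77 pos [0.6269 0.1746 0.3726] w 60.3 F [0.3 0.1 0.6]
shift tool mm [ -69.5 -148.3   74.3] turn [-0.3   0.76 -0.2 ]
```

View pics/p8.png

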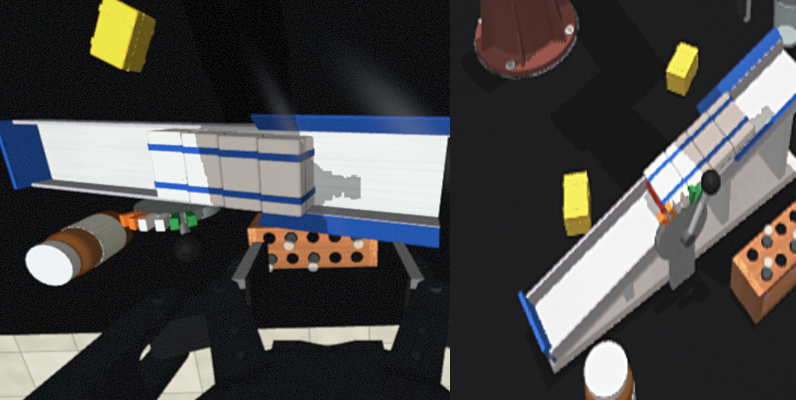

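View pics/p8s.png

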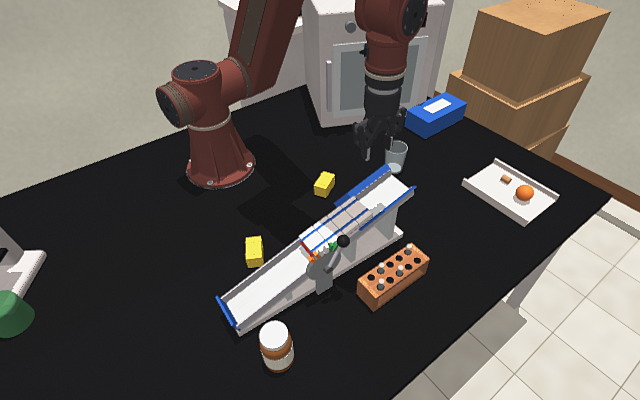

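All four cases are queued at the gate (scene (335,225)). No white case is left on the bench, and the lever is at LOAD. Next is the lever.

```bash
python3 -m pendant '[[-14,-30,0,-0.3,0.7,0,60],[-14,-30,0,0,0,0,60],[-14,-30,0,0,0,0,60],[-14,-30,0,0,0,0,60],[-13,-22,10,0,0,0,60],[0,0,20,0,0,0,60],[0,0,0,0,0,0,60]]'
python3 go.py 0.692 0.0225 0.213
python3 - <<'E'
from h import *
c,i2=snap('wrist','l3');print(proj(c,knob(.5)))
E
```

```text
time_s: 33.35
ee_pos: [0.6918, 0.0198, 0.3404]
tcp_rot: [-0.062, -3.141, -0.016]
wrist_force: [-1.3, 0.1, -1.4]
width: 0.0599
t 33.35 pos [0.6918 0.0198 0.3404] w 59.9 F [-1.3  0.1 -1.4]
shift tool mm [-1.000e-01  1.400e+00  1.275e+02] turn [ 0.59 -0.03 -0.43]
[[330.07457931 194.84451899]]
```

View pics/l3.png

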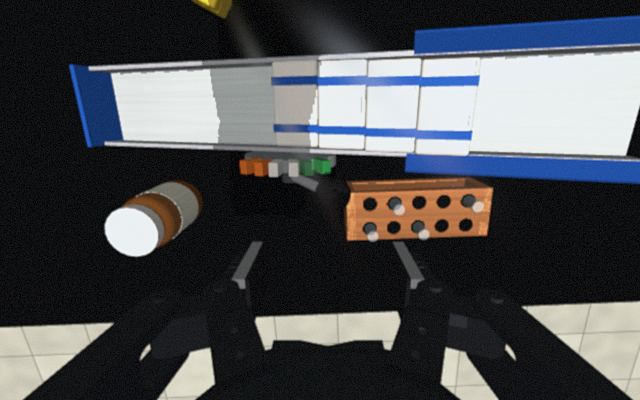

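The knob is at (333,195), close to the predicted (330,195). Descend over it.

```bash
python3 -m pendant '[[0,1,25,0.5,0,-0.4,60],[0,0,35,0,0.2,0,60],[0,0,30,0,0.2,0,60],[0,0,0,0,0,0,60]]'
python3 go.py 0.692 0.0225 0.213
```

```text
time_s: 33.73
ee_pos: [0.6931, 0.0211, 0.2565]
tcp_rot: [0.053, 3.139, 0.005]
wrist_force: [0.1, 0.4, -1.1]
width: 0.0599
t 33.73 pos [0.6931 0.0211 0.2565] w 59.9 F [ 0.1  0.4 -1.1]
shift tool mm [ 1.2  1.2 43.5] turn [ 0.2   0.14 -0.07]
```

```bash
python3 -m pendant '[[1,1,22,0,0.2,0,60],[1,0,20,0,0.2,0,60],[0,0,6,0,0,0,50],[0,0,0,0,0,0,40],[0,0,0,0,0,0,40]]'
python3 go.py 0.689 -0.067 0.213
```

```text
time_s: 34.15
ee_pos: [0.6933, 0.0245, 0.2181]
tcp_rot: [0.049, 3.137, 0.009]
wrist_force: [0.9, 0.9, 0.8]
width: 0.0399
t 34.15 pos [0.6933 0.0245 0.2181] w 39.9 F [0.9 0.9 0.8]
shift tool mm [  1.4 -91.6   4.6] turn [0.32 0.23 0.06]
```

```bash
python3 -m pendant '[[0,-14,0,0,0,0,40],[0,-15,0,0,0,0,40],[0,-15,0,0,0,0,40],[0,-15,1,0,0,0,40],[0,-15,1,0,0,0,40],[0,-10,2,0,0,0,40],[0,-4,1,0,0,0,40],[0,0,0,0,0,0,40]]'
python3 go.py 0.689 -0.067 0.213
```

```text
time_s: 34.82
ee_pos: [0.6952, -0.0634, 0.2258]
tcp_rot: [0.039, 3.121, 0.022]
wrist_force: [0.6, 2.2, -0.6]
width: 0.0398
t 34.82 pos [ 0.6952 -0.0634  0.2258] w 39.8 F [ 0.6  2.2 -0.6]
shift tool mm [ 6.4 -3.9 12.6] turn [0.82 1.15 0.41]
```

```bash
python3 -m pendant '[[5,-4,6,0.5,1,0.4,40],[2,-3,3,0,0,0,40],[0,0,0,0,0,0,40],[0,0,0,0,0,0,40],[0,0,0,0,0,0,40]]'
python3 go.py 0.689 -0.067 0.213
python3 - <<'E'
from h import *
c,i3=snap('scene');s=cam('scene')
print(proj(s,knob(-.5)),proj(s,knob(-.4)))
cv2.imwrite('pics/f1.png',cv2.resize(i3[150:350,170:430],(780,600)))
E
```

```text
time_s: 35.23
ee_pos: [0.6889, -0.0678, 0.2167]
tcp_rot: [0.05, 3.138, 0.012]
wrist_force: [0.1, 0.4, -0.3]
width: 0.0401
t 35.23 pos [ 0.6889 -0.0678  0.2167] w 40.1 F [ 0.1  0.4 -0.3]
shift tool mm [-0.   0.8  3.7] turn [0.46 0.2  0.04]
[[312.13427439 257.54846443]] [[315.00669233 254.84103101]]
```

View pics/f1.png

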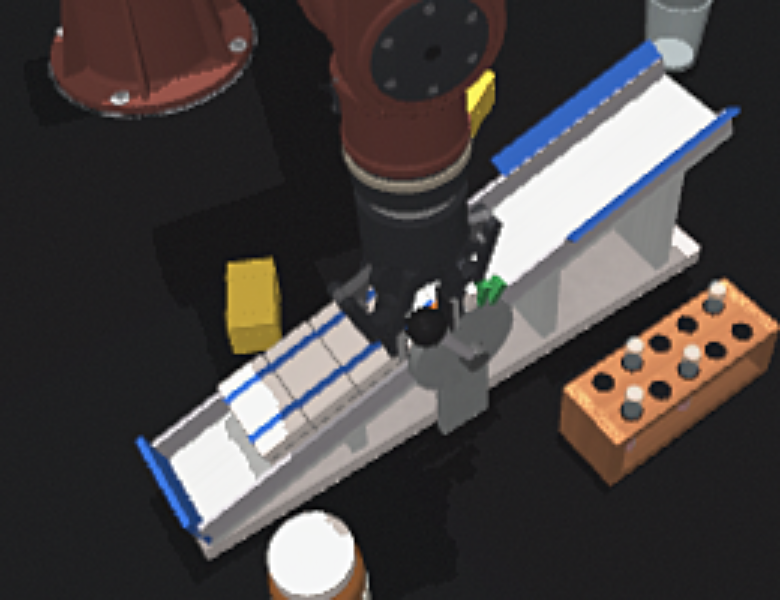

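The cases are running down. I'll wait in place for about 1.3 s and look again.

```bash
python3 -m pendant '[[0,0,0,0,0,0,40],[0,0,0,0,0,0,40],[0,0,0,0,0,0,40],[0,0,0,0,0,0,40],[0,0,0,0,0,0,40],[0,0,0,0,0,0,40],[0,0,0,0,0,0,40],[0,0,0,0,0,0,40]]'; python3 -m pendant '[[0,0,0,0,0,0,40],[0,0,0,0,0,0,40],[0,0,0,0,0,0,40],[0,0,0,0,0,0,40],[0,0,0,0,0,0,40],[0,0,0,0,0,0,40],[0,0,0,0,0,0,40],[0,0,0,0,0,0,40]]'
python3 go.py 0.689 -0.067 0.213
python3 - <<'E'
from h import *
c,i3=snap('scene')
cv2.imwrite('pics/f2.png',cv2.resize(i3[150:350,170:430],(780,600)))
E
```

```text
time_s: 35.95
ee_pos: [0.6887, -0.0679, 0.2159]
tcp_rot: [0.05, 3.139, 0.011]
wrist_force: [-0.1, 1.1, 0.2]
width: 0.0399
time_s: 36.62
ee_pos: [0.6887, -0.0679, 0.216]
tcp_rot: [0.05, 3.139, 0.011]
wrist_force: [0.8, 1.0, 0.6]
width: 0.0397
t 36.62 pos [ 0.6887 -0.0679  0.216 ] w 39.7 F [0.8 1.  0.6]
shift tool mm [-0.3  0.9  3. ] turn [0.4  0.12 0.03]
```

View pics/f2.png

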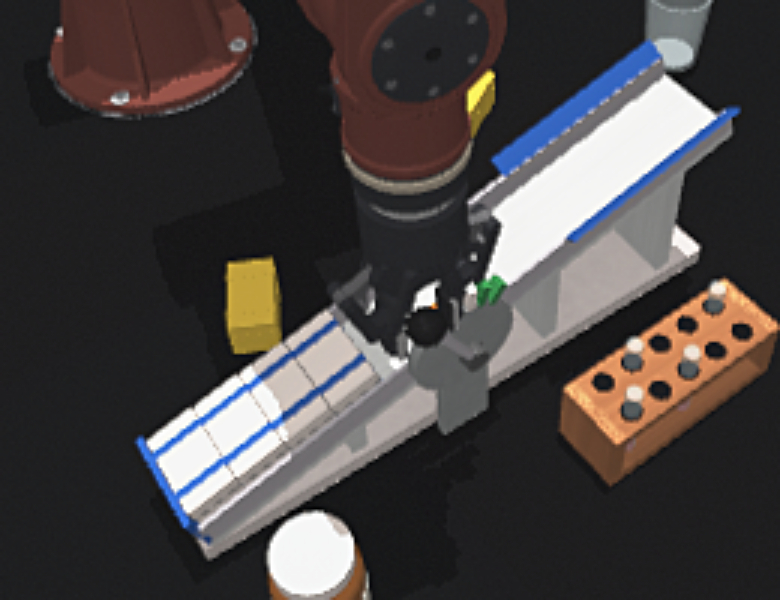

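All four cases rest at the end stop in FEED, with the knob at scene (312,259), about -0.5 rad. Now PARK.

```bash
python3 -m pendant '[[0,12,0,0,0,0,40],[0,12,-1,0,0,0,40],[0,12,-1,0,0,0,40],[0,8,-1,0,0,0,40],[0,3,0,0,0,0,40],[0,0,0,0,0,0,40]]'
python3 go.py 0.6905 -0.016 0.222
```

```text
time_s: 37.17
ee_pos: [0.6914, -0.0227, 0.2218]
tcp_rot: [0.057, 3.135, -0.006]
wrist_force: [0.3, -2.9, -0.1]
width: 0.0399
t 37.17 pos [ 0.6914 -0.0227  0.2218] w 39.9 F [ 0.3 -2.9 -0.1]
shift tool mm [ 1.1  6.6 -0.3] turn [-0.22  0.36 -0.24]
```

```bash
python3 -m pendant '[[0,6,0,0,0,0,40],[0,2,0,0,0,0,40],[0,0,0,0,0,0,40]]'
python3 go.py 0.6905 -0.016 0.222
```

```text
time_s: 37.42
ee_pos: [0.6917, -0.0146, 0.2217]
tcp_rot: [0.058, 3.135, -0.008]
wrist_force: [-0.8, -2.8, 2.4]
width: 0.0402
t 37.42 pos [ 0.6917 -0.0146  0.2217] w 40.2 F [-0.8 -2.8  2.4]
shift tool mm [ 1.2 -1.4 -0.3] turn [-0.27  0.37 -0.25]
```

Knob y is now about -0.0187, which is roughly +0.01 rad. I'll open the jaws, retreat upward and check.

```bash
python3 -m pendant '[[0,-1,0,0,0,0,50],[0,0,0,0,0,0,60],[0,0,-20,0,0,0,60],[0,0,-35,0,0,0,60],[0,0,-35,0,0,0,60],[0,0,-35,0,0,0,60],[0,15,-30,0,0,0,60],[0,30,0,0,0,0,60]]'
python3 -m pendant '[[20,36,0,0,0,0,60],[20,36,0,0,0,0,60],[20,36,0,0,0,0,60],[20,36,0,0,0,0,60],[0,0,0,0,0,0,60],[0,0,0,0,0,0,60]]'
python3 - <<'E'
from h import *
c,i3=snap('scene');ct,i1=snap('top')
for t in(-.12,0,.12):print(t,proj(c,knob(t)),proj(ct,knob(t)))
hh=lambda im:cv2.resize(im,(400,500))
cv2.imwrite('pics/f3.png',np.hstack([cv2.resize(i3[210:350,200:370],(450,370)),cv2.resize(i1[130:210,330:460],(350,370))]))
g=cv2.cvtColor(i3,cv2.COLOR_BGR2GRAY)[232:262,308:348]
m=((g<25)).astype(np.uint8);n,l,st,ce=cv2.connectedComponentsWithStats(m);k=1+st[1:,4].argmax();print(ce[k]+[308,232],st[k])
snap('wrist','f3w')
E
```

```text
time_s: 38.08
ee_pos: [0.6892, 0.0271, 0.377]
tcp_rot: [-0.066, -3.135, -0.003]
wrist_force: [2.0, 0.3, 0.9]
width: 0.0602
time_s: 38.58
ee_pos: [0.6131, 0.184, 0.3767]
tcp_rot: [-0.065, -3.134, -0.012]
wrist_force: [-0.2, -1.2, -0.5]
width: 0.0601
-0.12 [[323.62446323 248.15384482]] [[372.63903973 142.64583508]]
0 [[327.42182076 245.8044473 ]] [[368.28964924 142.34892222]]
0.12 [[331.18435326 243.82196531]] [[363.88008481 142.1920111 ]]
[323.46666667 246.66666667] [14  9  5 12 15]
```

View pics/f3.png

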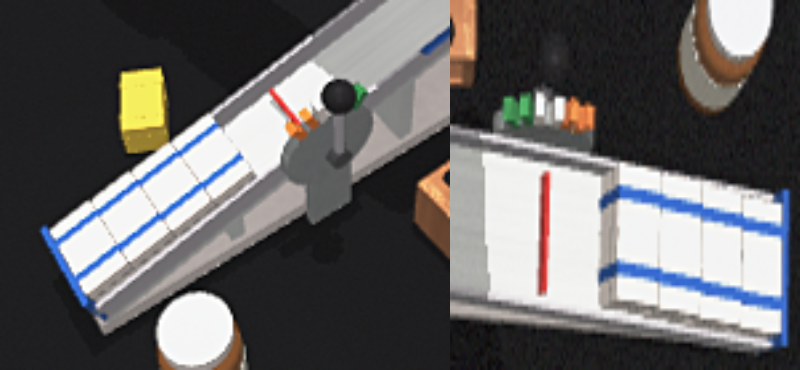

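View pics/f3w.png

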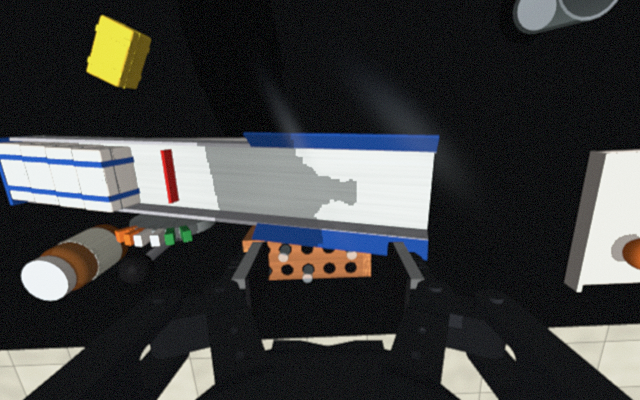

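The scene view shows the knob at (328,247) against (327,246) predicted for upright; the top view shows (370,141) against (368,142). All four cases are packed at the stop and the gripper is clear, so I'll hand in.

```bash
python3 -c "
from bench import manip
print(manip.hand_in()); print(manip.read_state()['time_s'])"
```

```text
the job is handed in; nothing more can be done
None
the job is handed in; nothing more can be done
```

I finished the job and handed it in about 39 s into the 210 s limit; the hand-in reports no verdict.

**What I did:** There were four white cases on the bench. I threw the lever to LOAD, set the four cases one by one into the upper lane so that they queued at the gate, and threw the lever to FEED. When all four rested at the end stop, I set the lever upright in PARK.

**Last checks:**
- All four cases lie square across the lane, packed against the blue end stop.
- The lever stands within about 0.05 rad of upright; the scene and top views differ by only 1–2 pixels from the predicted knob position.
- The rack, jar and both yellow look-alikes appear where they started. The arm was not near the beaker, which I saw only in part at the end.
- The gripper is clear of everything.

**What went wrong on the way:**
- With the first case in hand, joint 6 reached its limit over the lane, so I turned the tool half round in the air.
- The second case touched the lane floor with about 25 N before I let it go. It still slid down square.
- A dark-pixel search for the knob in the last scene picture caught only a fragment, at (323,247), so I read the knob's position from the enlarged pictures instead.

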